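# Lamp check of a sawn stone at a mineral stall

### The job

Stand the flat-topped sawn stone block from the rack on the middle of the black viewing pad and let go; then switch all four levers of the lamp bank off, and only then press the viewer's larger push button fully down, hold it a moment and let it come up. After that take the block the other way and stand it upright in the middle of the display stand, between the two cheeks. Set the block down gently, and leave the small button, the other stones, the geode and the dish alone.

Things in the scene. Friction and masses are not known exactly. Their poses are not given: they have to be found in the camera images.
- block_c (a point): Centre of the sawn stone block: a plain grey flat-topped rectangular block, 52 mm along its x, 32 mm along its y, 56 mm tall (z up), 0.17 to 0.34 kg. This point is half-way up, 28 mm above its underside. It starts upright in one of the rack's three slots (any of them), length along the slot. A half turn about z makes no difference.
- core_c (a point): Centre (half-way up) of a round grey stone cylinder, 32 mm across, 60 mm tall, standing in another slot of the rack. Leave alone.
- tent_c (a point): Centre (half-way up) of a six-sided grey crystal with a pointed top, 34 mm across, 50 mm tall, in the third slot of the rack. Leave alone.
- rack: Light wood stock rack, fixed; origin at the middle of its underside. Base 120 mm (x) by 166 mm (y), 8 mm thick. Four upright walls, each 50 mm long along x, 6 mm thick, reaching 74 mm above the table, at y = -75, -25, 25, 75 mm: three slots 44 mm wide, centred at y = -50, 0, 50 mm, open at both x ends. The block can only be taken by its two ends (across its 52 mm) while it is there.
- viewer: Grey lamp viewer, fixed; origin at the middle of its underside. Base 120 mm (x) by 240 mm (y), 20 mm high. The black pad lies at y = +10 mm; a lamp tower 110 mm long (x), 26 mm thick, reaching 78 mm above the table, stands at y = +105 mm; the two push buttons are at y = -78 mm, the large one at x = -31 mm, the small one at x = +33 mm.
- pad (a point): Middle of the top of the black viewing pad, 80 by 80 mm, 22 mm above the table; axes as the viewer's (x across, +y towards the lamp tower).
- uv_button (a joint): Larger push button: 0 up, 0.006 m fully down, sprung (1.5 N to start, 5 N fully down). Pressed straight down.
- uv_button_top (a point): Middle of the top of the larger push button's steel cap, 28 mm across, about 42 mm above the table when up; its black collar is 44 mm across, its top 32 mm above the table. Moves with the cap.
- small_button (a joint): Smaller push button: 0 up, 0.005 m fully down. Leave alone.
- small_button_top (a point): Middle of the top of the smaller button's cap, 16 mm across, about 41 mm above the table.
- bank: White switch bank of the stall's lamps, fixed; origin at the middle of its underside. Base 56 mm (x) by 196 mm (y), 18 mm high. Four lever switches in a row along y, their pivots at y = -66, -22, 22, 66 mm, 22 mm above the table. All levers lean towards -y when on and go over towards +y to be off.
- switch0 (a joint): Angle of lever 0 (0 at the -y end of the bank, 3 at the +y end): 0 to about 0.25 rad on, 1.3 rad fully over; off when over by more than 0.8 rad. Stays where it is left; takes about 1 N at its tip.
- switch1 (a joint): Angle of lever 1 (0 at the -y end of the bank, 3 at the +y end): 0 to about 0.25 rad on, 1.3 rad fully over; off when over by more than 0.8 rad. Stays where it is left; takes about 1 N at its tip.
- switch2 (a joint): Angle of lever 2 (0 at the -y end of the bank, 3 at the +y end): 0 to about 0.25 rad on, 1.3 rad fully over; off when over by more than 0.8 rad. Stays where it is left; takes about 1 N at its tip.
- switch3 (a joint): Angle of lever 3 (0 at the -y end of the bank, 3 at the +y end): 0 to about 0.25 rad on, 1.3 rad fully over; off when over by more than 0.8 rad. Stays where it is left; takes about 1 N at its tip.
- switch0_tip (a point): Centre of the cross bar (9 mm thick, 20 mm long along the bank's x) at the end of lever 0, 28 mm from its pivot. All four levers are alike: each leans 0.4 rad from upright to -y at joint 0, and 0.9 rad to +y at joint 1.3; the top of the bar is 52 to 54 mm above the table when on, 55 mm upright, 44 mm fully over. A fingertip drawn along the row towards +y at 47 mm above the table pushes each lever over and passes above it.
- switch3_tip (a point): Centre of the cross bar (9 mm thick, 20 mm long along the bank's x) at the end of lever 3, 28 mm from its pivot. All four levers are alike: each leans 0.4 rad from upright to -y at joint 0, and 0.9 rad to +y at joint 1.3; the top of the bar is 52 to 54 mm above the table when on, 55 mm upright, 44 mm fully over. A fingertip drawn along the row towards +y at 47 mm above the table pushes each lever over and passes above it.
- display: Dark wood display stand, fixed; origin at the middle of its underside. Base 130 mm (x) by 110 mm (y), 8 mm thick. Two upright cheeks, 8 mm thick, 44 mm wide along y, reaching 74 mm above the table, at x = -37 and +37 mm: 66 mm between them. Open on both y sides. The block stands between them with its 52 mm length from cheek to cheek, so it is held across its 32 mm to be put there.
- seat (a point): Middle of the display stand's floor between the cheeks, 8 mm above the table; axes as the stand's.
- geode: Rough grey geode lying on the table, about 68 mm across, 42 mm tall, origin at the middle of its underside. Leave alone.
- spire_l: Heavy rough crystal spire, fixed, 80 mm across, 120 mm tall, at the far left of the work; origin at the middle of its underside. An obstacle only.
- spire_r: Heavy rough crystal spire, fixed, 80 mm across, 120 mm tall, at the far right of the work; origin at the middle of its underside. An obstacle only.
- dish: Small white ceramic dish, 72 mm across, 20 mm tall, origin at the middle of its underside. Leave alone.
Not all that is in view belongs to the job. Leave any orange or purple look-alike of the display alone.

How it is judged:
On the way, in this order (a step that is already met when the one before it is completed fails the run):
1. the block stands upright on the middle of the pad, released (horizontal distance between block_c and pad below 0.02 m and z of block_c in the frame of pad between 0.024 and 0.032 m and angle between block_c's own z axis and vertical below 0.1 rad and contact force between block and the fingers below 0.1 N and linear speed of block below 0.03 m/s), for 0.2 s.
2. all four lamp switches are off, the block still on the pad (all of step 1 and value of joint each of switch0, switch1, switch2, switch3 above 0.8 rad), for 0.1 s.
3. the larger button is fully down, with the block on the pad and the lamps off (all of step 2 and value of joint uv_button above 0.005 m), for 0.1 s.
4. the larger button has come up again, the block still on the pad (all of step 1 and value of joint uv_button below 0.001 m), for 0.1 s.
At the end, for the whole second after the job is handed in: The block stands upright (within 0.1 rad), released and at rest on the display stand's floor, lengthwise between the cheeks, within 12 mm of the middle lengthwise and 15 mm crosswise; all four switches are off (over by more than 0.8 rad) and the larger button is up (within 1 mm) (x of block_c in the frame of seat between -0.012 and 0.012 m and y of block_c in the frame of seat between -0.015 and 0.015 m and z of block_c in the frame of seat between 0.024 and 0.032 m and angle between block_c's own z axis and vertical below 0.1 rad and angle between the x axis of block_c and the x axis of seat, either way round below 0.3 rad and contact force between block and the fingers below 0.1 N and linear speed of block below 0.02 m/s and value of joint uv_button below 0.001 m and value of joint each of switch0, switch1, switch2, switch3 above 0.8 rad); the robot touches nothing.
It fails at once if the small button is pressed (by more than 2 mm) (value of joint small_button above 0.002 m).
It fails at once if the block is dropped or slammed onto the pad or the display stand (faster than 0.45 m/s within 20 mm of standing there) ((horizontal distance between block_c and pad below 0.05 m and z of block_c in the frame of pad below 0.048 m and linear speed of block above 0.45 m/s) or (horizontal distance between block_c and seat below 0.05 m and z of block_c in the frame of seat below 0.048 m and linear speed of block above 0.45 m/s)).
It fails at once if one of the other stones in the rack is moved by more than 20 mm or tipped over (distance of any of core_c, tent_c from where it was at the start of the episode above 0.02 m or angle between any of core_c, tent_c's own z axis and vertical above 0.4 rad).
It fails at once if the geode or the dish is moved by more than 20 mm or tipped over (distance of any of geode, dish from where it was at the start of the episode above 0.02 m or angle between any of geode, dish's own z axis and vertical above 0.4 rad).
It also fails if it takes over 72 s, if anything falls off the work surface, if the arm or the gripper's body presses on something with over 40 N, if the wrist force passes 120 N, or if a joint passes its speed limit or range.

### The arm

A 7-joint arm with a two-finger parallel gripper is mounted at the origin on the work surface. World frame = base frame: x ahead of the robot, y to its left, z up, the work surface at z = 0. Lengths are in m, angles in rad, forces in N, time in s.
With the tool pointing down it reaches from about 0.4 to 0.925 m from the base axis. Payload 5.6 kg.
Tool frame: the origin (TCP) lies at the very end of the fingers, on their centre line; the grasp point (between the pads) lies 19 mm behind it; z points along the fingers, x is the direction in which the jaws open and shut, and the axes are right-handed (so a half turn about z gives the same grasp; the last joint's range is limited). The gripper opens to 85 mm and grips with 20 to 120 N. Pads are 22 mm wide; open, the fingers measure 114 mm over their backs; the gripper's body (76 mm by 85 mm) begins 54 mm behind the grasp point. The pads swing forward as they close: fully open they stand 13 mm farther back than shut.
Start: joints at [-1.267, 0.468, -0.012, 1.603, 0.006, 1.071, -0.056], TCP at [0.221, 0.611, 0.195] pointing down, gripper open.
Joint ranges: [-2.53, 2.53], [-0.31, 2.02], [-1.57, 1.55], [0.28, 2.44], [-1.29, 4.43], [0.15, 1.84], [-2.92, 2.92]. Speed limits (rad/s): [2.57, 2.57, 3.14, 3.14, 3.14, 3.14, 3.14].

### API

Orientations are given as a rotation vector (axis times angle).
In Python, from bench import readout, viewer, ctrl gives the robot as it stands.
- The arm moves only by the tool jog_arm, never from a script. Its argument "deltas" is a list of rows, each a list of 7 numbers: the turn, a rotation vector about the world's x, y, z in degrees, then the shift along the world's x, y, z in cm, then the opening in per cent of the stroke, from 0 (shut) to 100 (fully open). In form: [[ax, ay, az, tx, ty, tz, grip], ...]. A call has 1 to 12 rows; each row is the pose to reach, as a shift and turn from the pose commanded when the call began; what a row does not reach only later rows make up. A row lasts 1/8 s, in which the tool goes at most 62.5 mm and 10.7 degrees, less where a joint would pass 70% of its speed; a pose out of reach is approached as far as the arm can. A call with a gripper value outside its range is refused whole. The fingers move at their own pace and stop on an object; the grip force is fixed at half the most. Time passes only in rows, so rows that repeat a pose let the fingers close. It gives the time, the measured TCP pose, the force and the opening at its end, in the units of the state.
- readout.state(): the state, without advancing time (a new reading comes with each control period).
- viewer.capture(name): name is "scene" or "top" or "wrist"; returns the picture (420x560x3 uint8, red, green, blue); there is no depth.
- viewer.get_calibration(name): a dict with "K" (3x3 intrinsics, pixels), "k1" (the pictures are not rectified: a ray, as slopes to the right and down, at radius r is drawn at 1 + k1 r^2 times it, then the intrinsics apply), "extrinsics" (4x4, takes a point from camera to world coordinates); the wrist camera has in their place "hand_eye" (4x4, takes a point from camera to tool coordinates, whose origin is the TCP and whose axes are the tool frame's). Camera axes: x right, y down, z forward; pixel columns grow to the right and rows downward; lengths in m; the calibration is good to about 2 mm. A picture is of the moment at which its call begins: read the wrist's pose just before it. get_calibration takes no time and is no camera call.
- ctrl.finish_job(): hands the job in, once; it reports no verdict.
Trained networks look in the newest picture that a camera, given by its name, has taken for a name from the list of things; names that differ only in an ending like _2 or _b are one class to them, and where a whole thing is asked for, a point or a joint stands for the part that bears it (a point fixed in the world has none). Each returns a list of dicts, best first, with "score" (0 to 1); they miss things now and then, are a little off and sometimes report something else, mostly with a low value. They report only what shows in the picture. A call takes as long as a camera call. They do not tell look-alikes from the thing itself.
- viewer.look_for(camera, name): "point" ([x, y, z] in m, in the coordinates of the camera as it stood for that picture, good to about 4 mm: the middle of the surface that is visible of it).
- viewer.cut_out(camera, name): "pixels" (420x560 bool, what is visible of it).
The state is a dict: "time_s": time; "joints": joint angles; "qd": joint speeds; "effort": joint torques, N m; "ee_pos": TCP position; "eef_rot": TCP orientation; "contact_force": force on the tool from outside, world axes, zero at the start; "ft_torque": the same for the moment, N m; "opening": opening from 0.0 (shut) to 1.0 (fully open).
Only numpy, scipy, OpenCV 4.12 (cv2) and the standard library are available. Lean on these libraries where they do the work, as an engineer would, in place of code of your own. Each camera call takes 0.05 s, during which the arm holds its last target.

## Working session

There is one attempt and no reset: what is moved stays moved. The work goes in short steps, Python scripts to look and compute and a tool call to move; the robot and the scene stay as the last step left them, time stands still between calls to the robot, and variables do not carry over. Pictures are saved under pics/ and viewed, and the job is handed in when it is done.

Besides the shell and the picture viewer there is one more tool, called after ">>>" by a JSON object that holds its "api" and its "payload", one argument or row to a line. jog_arm: Moves the arm, as the interface text tells. Its arguments: {"type":"object","properties":{"deltas":{"type":"array","items":{"type":"array","items":{"type":"number"}}}},"required":["deltas"]}

```bash
ls; mkdir -p pics
python3 - <<'E'
from bench import readout, viewer, ctrl
import cv2,numpy as np
np.set_printoptions(precision=4,suppress=True)
for n in ("scene","top"):
    im=viewer.capture(n); cv2.imwrite(f"pics/{n}0.png",cv2.resize(im[:,:,::-1],(784,588),interpolation=cv2.INTER_CUBIC))
    c=viewer.get_calibration(n); print(n,c)
print(viewer.get_calibration("wrist"))
print(readout.state())
E
```

```text
pics
scene {'K': array([[422.3678,   0.    , 278.3568],
       [  0.    , 422.3678, 214.4906],
       [  0.    ,   0.    ,   1.    ]]), 'k1': -0.040338522255746266, 'extrinsics': array([[ 0.5258,  0.5063, -0.6835,  1.2334],
       [ 0.8505, -0.3018,  0.4307, -0.3969],
       [ 0.0118, -0.8078, -0.5893,  0.6608],
       [ 0.    ,  0.    ,  0.    ,  1.    ]])}
top {'K': array([[380.0225,   0.    , 281.237 ],
       [  0.    , 380.0225, 211.9103],
       [  0.    ,   0.    ,   1.    ]]), 'k1': -0.10387195974148526, 'extrinsics': array([[-0.023 , -0.9957,  0.0897,  0.4553],
       [-0.9997,  0.0221, -0.0115,  0.0497],
       [ 0.0095, -0.09  , -0.9959,  0.9694],
       [ 0.    ,  0.    ,  0.    ,  1.    ]])}
{'K': array([[318.1066,   0.    , 280.4606],
       [  0.    , 318.1066, 208.4625],
       [  0.    ,   0.    ,   1.    ]]), 'k1': -0.035609055500441085, 'hand_eye': array([[ 1.    , -0.0007,  0.0001, -0.0005],
       [ 0.0007,  0.9508,  0.3098, -0.0792],
       [-0.0003, -0.3098,  0.9508, -0.1793],
       [ 0.    ,  0.    ,  0.    ,  1.    ]])}
{'time_s': 0.1, 'joints': array([-1.267 ,  0.4683, -0.0116,  1.6035,  0.006 ,  1.0714, -0.0563]), 'qd': array([ 0.0003, -0.0033,  0.    , -0.0022, -0.0009, -0.0005, -0.0009]), 'effort': array([  0.0006, -53.3516,   0.0212, -25.1962,   0.0114,   0.0044,
        -0.    ]), 'ee_pos': array([0.2208, 0.6107, 0.1944]), 'eef_rot': array([ 2.5706,  1.8042, -0.002 ]), 'contact_force': array([0.0025, 0.5769, 0.1407]), 'ft_torque': array([-0.0333, -0.0439,  0.0365]), 'opening': 0.999133544307946}
```

View pics/scene0.png

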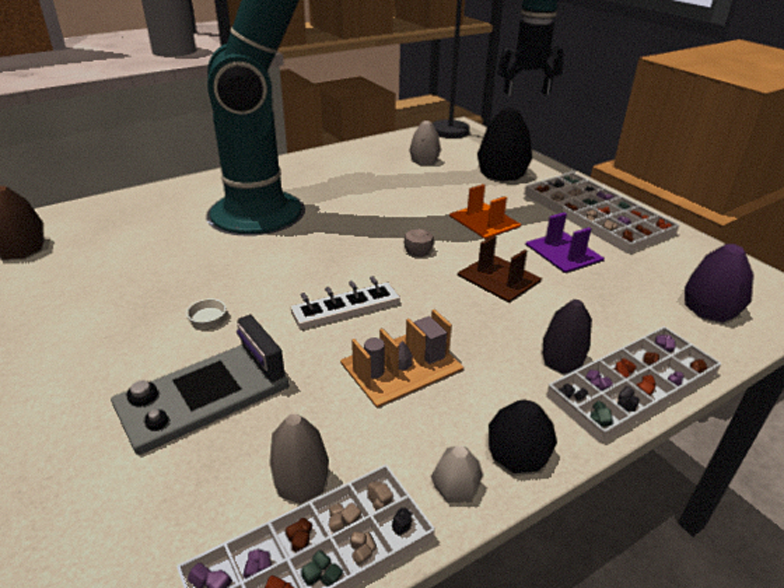

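View pics/top0.png

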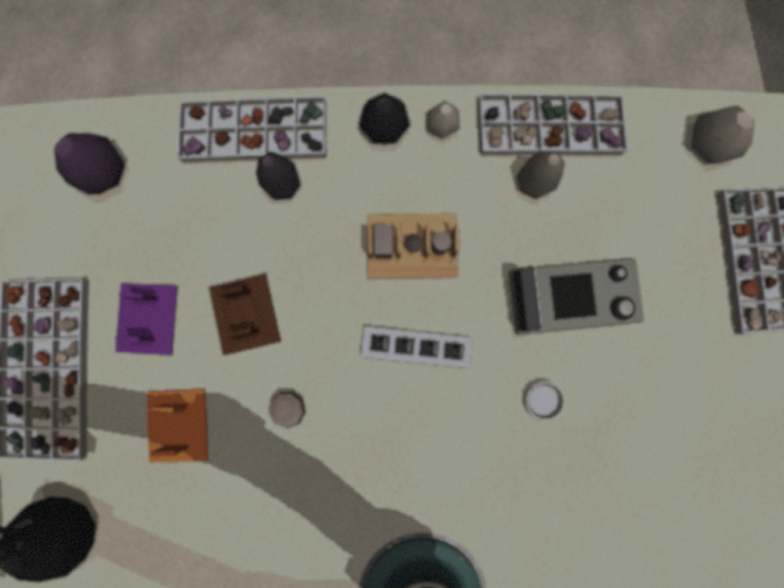

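In the top view (784 px scale), the only flat-topped rectangular block is at (383,240), in the left slot of the rack. The pointed crystal is at (413,243) and the round core at (441,241). There are three display-like stands: purple (147,318), orange (177,425) and dark wood (245,313). The dark wood one fits. Next I'll fit poses by matching model silhouettes to the network masks.

```bash
cat > h.py <<'E'
import numpy as np, cv2
from scipy.optimize import minimize
from scipy.spatial.transform import Rotation as R
from bench import readout, viewer, ctrl
np.set_printoptions(precision=4,suppress=True)
def cal(cam,st=None):
    c=viewer.get_calibration(cam)
    if cam=="wrist":
        T=np.eye(4); T[:3,:3]=R.from_rotvec(st["eef_rot"]).as_matrix(); T[:3,3]=st["ee_pos"]
        E=T@np.array(c["hand_eye"])
    else: E=np.array(c["extrinsics"])
    return np.array(c["K"]),c["k1"],E
def proj(P,C):
    K,k1,E=C; p=(np.asarray(P,float)-E[:3,3])@E[:3,:3]
    s=p[:,:2]/p[:,2:]; s=s*(1+k1*(s**2).sum(1,keepdims=True))
    return s*[K[0,0],K[1,1]]+[K[0,2],K[1,2]]
def ray(uv,C,z):
    K,k1,E=C; d=(np.atleast_2d(uv)-[K[0,2],K[1,2]])/[K[0,0],K[1,1]]
    s=d.copy()
    for _ in range(20): s=d/(1+k1*(s**2).sum(1,keepdims=True))
    v=np.c_[s,np.ones(len(s))]@E[:3,:3].T
    return E[:3,3]+v*((z-E[2,3])/v[:,2:])
def box(x0,x1,y0,y1,z0,z1): return np.array([[x,y,z] for x in(x0,x1) for y in(y0,y1) for z in(z0,z1)])
def cb(cx,cy,lx,ly,z0,z1): return box(cx-lx/2,cx+lx/2,cy-ly/2,cy+ly/2,z0,z1)
M={
'rack':[cb(0,0,.12,.166,0,.008)]+[cb(0,y,.05,.006,0,.074) for y in(-.075,-.025,.025,.075)],
'viewer':[cb(0,0,.12,.24,0,.02),cb(0,.105,.11,.026,0,.078),cb(-.031,-.078,.03,.03,0,.04),cb(.033,-.078,.02,.02,0,.04)],
'bank':[cb(0,0,.056,.196,0,.018)],
'display':[cb(0,0,.13,.11,0,.008),cb(-.037,0,.008,.044,0,.074),cb(.037,0,.008,.044,0,.074)],
'block_c':[cb(0,0,.052,.032,-.028,.028)],
}
def wpts(P,q,z=0):
    c,s=np.cos(q[2]),np.sin(q[2]); P=np.asarray(P)
    return np.c_[q[0]+c*P[:,0]-s*P[:,1],q[1]+s*P[:,0]+c*P[:,1],P[:,2]+z]
def render(boxes,q,C,z=0,S=3):
    m=np.zeros((420*S,560*S),np.uint8)
    for b in boxes:
        uv=proj(wpts(b,q,z),C)
        cv2.fillConvexPoly(m,cv2.convexHull(np.round((uv*S+(S-1)/2)).astype(np.int32)),1)
    return m
def fit(name,masks,q0,z=0,boxes=None):
    S=3; boxes=boxes or M[name]
    big=[(cv2.resize(m.astype(np.uint8),None,fx=S,fy=S,interpolation=cv2.INTER_NEAREST),C) for m,C in masks]
    def cost(q):
        t=0
        for m,C in big:
            r=render(boxes,q,C,z); t+=(r&m).sum()/max((r|m).sum(),1)
        return -t/len(big)
    best=None
    for _ in range(2):
        sim=np.array([q0]*4,float)+np.array([[0,0,0],[.012,0,0],[0,.012,0],[0,0,.12]])
        o=minimize(cost,q0,method='Nelder-Mead',options=dict(initial_simplex=sim,xatol=1e-4,fatol=1e-5,maxiter=200)); q0=o.x
    return o.x,-o.fun
E
python3 - <<'E'
from h import *
import pickle
guess={}
MS={}
for n in ("top","scene"):
    viewer.capture(n); C=cal(n)
    for k in ("rack","viewer","bank","display","block_c","geode","dish","spire_l","spire_r"):
        for d in viewer.cut_out(n,k)[:3]:
            m=d["pixels"]; ys,xs=np.nonzero(m)
            if len(xs)==0: continue
            print(n,k,round(d["score"],2),len(xs),xs.mean().round(1),ys.mean().round(1),ray([[xs.mean(),ys.mean()]],C,.02)[0][:2])
            MS.setdefault((n,k),[]).append((d["score"],m))
pickle.dump(MS,open("ms.pkl","wb")); print(readout.state()["time_s"])
E
```

```text
top rack 0.85 2193 296.0 176.5 [ 0.6301 -0.0007]
top viewer 0.98 4349 411.2 211.0 [ 0.5359 -0.2926]
top bank 0.77 1847 297.6 247.3 [0.4514 0.    ]
top display 0.89 2179 126.2 304.0 [0.3178 0.4326]
top display 0.62 2080 174.0 224.5 [0.515  0.3092]
top block_c 0.75 305 273.9 172.3 [0.642 0.055]
top geode 0.75 549 204.8 292.2 [0.3453 0.2328]
top dish 0.98 573 389.9 286.6 [ 0.3471 -0.2289]
top dish 0.71 825 197.9 124.9 [0.7712 0.2488]
top dish 0.32 893 386.5 123.7 [ 0.7657 -0.2408]
top spire_l 0.7 871 386.1 124.0 [ 0.7648 -0.2396]
top spire_l 0.59 129 294.5 172.9 [0.6393 0.0029]
top spire_l 0.58 799 198.2 126.0 [0.7684 0.2482]
top spire_r 0.7 871 386.1 124.0 [ 0.7648 -0.2396]
top spire_r 0.59 129 294.5 172.9 [0.6393 0.0029]
top spire_r 0.58 799 198.2 126.0 [0.7684 0.2482]
scene rack 0.75 2337 286.3 260.5 [ 0.6481 -0.0053]
scene rack 0.32 168 288.7 254.4 [0.6337 0.0104]
scene viewer 0.79 5582 144.0 278.7 [ 0.5409 -0.2961]
scene bank 0.57 1460 246.7 216.6 [ 0.4566 -0.0029]
scene display 0.89 1171 403.3 175.4 [0.5128 0.4954]
scene display 0.67 1391 357.2 194.8 [0.5231 0.3074]
scene block_c 0.84 464 309.2 242.1 [0.6218 0.076 ]
scene dish 0.66 477 146.8 223.5 [ 0.3545 -0.2306]
scene spire_l 0.8 2082 212.5 328.3 [ 0.7358 -0.226 ]
scene spire_l 0.58 1384 405.3 241.0 [0.7372 0.2757]
scene spire_l 0.48 1355 357.0 194.3 [0.5209 0.3087]
scene spire_r 0.8 2082 212.5 328.3 [ 0.7358 -0.226 ]
scene spire_r 0.58 1384 405.3 241.0 [0.7372 0.2757]
scene spire_r 0.48 1355 357.0 194.3 [0.5209 0.3087]
1.1
```

Run:
```python
from h import *
import pickle
MS=pickle.load(open("ms.pkl","rb")); Ct,Cs=cal("top"),cal("scene")
sel={"rack":(0,0,(.63,0,0)),"viewer":(0,0,(.53,-.29,0)),"bank":(0,0,(.45,0,0)),"display":(1,1,(.515,.309,.2)),"block_c":(0,0,(.63,.05,0))}
Q={}
for k,(i,j,q0) in sel.items():
    z=.036 if k=="block_c" else 0
    a,b=MS["top",k][i][1],MS["scene",k][j][1]
    b2=M[k]
    for nm,ms in (("top",[(a,Ct)]),("scene",[(b,Cs)]),("both",[(a,Ct),(b,Cs)])):
        if k=="block_c" and nm!="top": continue
        q,s=fit(k,ms,q0,z); print(k,nm,q,round(s,3))
    Q[k]=q
pickle.dump(Q,open("q.pkl","wb"))
for cam,C in(("top",Ct),("scene",Cs)):
    im=cv2.imread(f"pics/{cam}0.png"); 
    sc=1.4
    for k,q in Q.items():
        for b in M[k]:
            h=cv2.convexHull((proj(wpts(b,q,.036 if k=="block_c" else 0),C)*sc).astype(np.int32)); cv2.polylines(im,[h],True,(0,255,0),1)
    if cam=="scene": crop=im[180:460,100:580]
    else: crop=im[190:380,190:670]
    cv2.imwrite(f"pics/ov_{cam}.png",cv2.resize(crop,None,fx=1.6,fy=1.6))
```

```text
rack top [0.6367 0.0042 0.018 ] 0.716
rack scene [ 0.6328  0.0058 -0.0068] 0.704
rack both [ 0.6351  0.005  -0.0086] 0.705
viewer top [ 0.5362 -0.2966  0.0733] 0.969
viewer scene [ 0.5324 -0.2968  0.0767] 0.938
viewer both [ 0.5356 -0.2972  0.067 ] 0.948
bank top [ 0.4512 -0.0003 -0.1259] 0.957
bank scene [ 0.4447  0.0036 -0.1371] 0.878
bank both [ 0.4499  0.0008 -0.1343] 0.882
display top [0.5169 0.3131 0.2311] 0.937
display scene [0.5141 0.3149 0.2155] 0.957
display both [0.5151 0.3142 0.2238] 0.942
block_c top [ 0.6372  0.0549 -0.0188] 0.917
```

View pics/ov_scene.png

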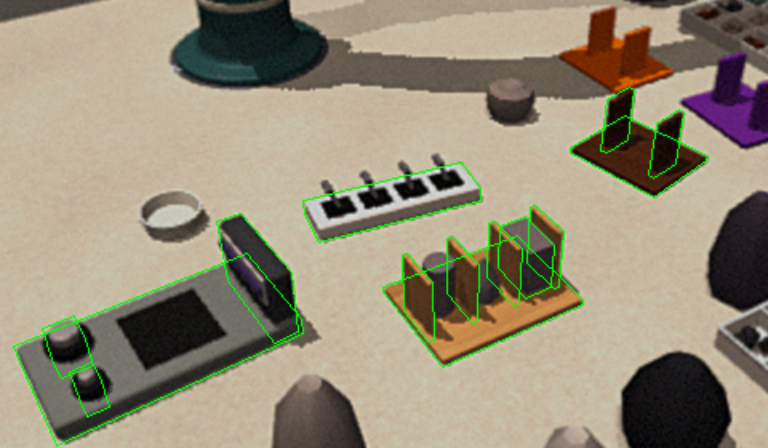

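View pics/ov_top.png

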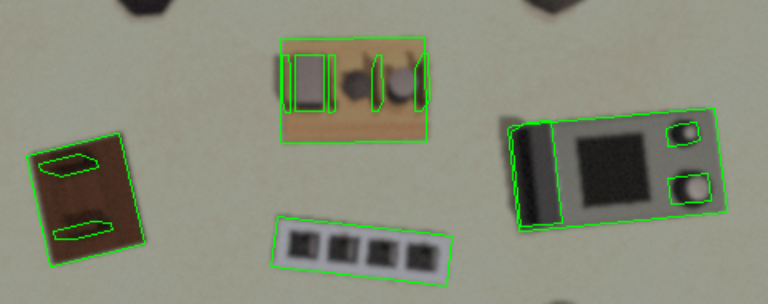

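Both overlays line up. The levers lean to world −y, so the bank's +y is roughly world +y (yaw −0.13). The viewer's tower and buttons and the display's cheeks match too. Next I'll move above the block.

>>> {"api": "jog_arm", "payload": {
  "deltas": [
    [0,0,-4,2.4,-3.2,0,100],
    [0,0,-11,6.5,-8.7,0,100],
    [0,0,-18,10.6,-14.2,0,100],
    [0,0,-25,14.7,-19.7,0,100],
    [0,0,-32,18.8,-25.2,0,100],
    [0,0,-39,22.9,-30.6,0,100],
    [0,0,-46,27,-36,0,100],
    [0,0,-53,31.1,-41.5,0,100],
    [0,0,-60,35.2,-47,0,100],
    [0,0,-66,39,-52,0,100],
    [0,0,-70.1,41.6,-55.6,0,100],
    [0,0,-70.1,41.6,-55.6,0,100]
  ]
}}

```text
time_s: 2.6
ee_pos: [0.6386, 0.0508, 0.1955]
eef_rot: [3.14, -0.007, 0.002]
contact_force: [-0.7, 0.4, 0.4]
opening: 1.0
```

```bash
cat >> h.py <<'E'
def wsnap(name,scale=1.4):
    st=readout.state(); im=viewer.capture("wrist"); cv2.imwrite(f"pics/{name}.png",cv2.resize(im[:,:,::-1],None,fx=scale,fy=scale,interpolation=cv2.INTER_CUBIC))
    return st,im,cal("wrist",st)
def masks(cam,k,n=3): return [(d["score"],d["pixels"]) for d in viewer.cut_out(cam,k)[:n]]
E
python3 - <<'E'
from h import *
import pickle
Q=pickle.load(open("q.pkl","rb"))
st,im,C=wsnap("w1"); print(st["time_s"],st["ee_pos"],st["eef_rot"],st["joints"])
for k,q0,z in (("rack",Q["rack"],0),("block_c",Q["block_c"],.036)):
    for s,m in masks("wrist",k,2):
        print(k,s,m.sum(),fit(k,[(m,C)],q0,z))
big=cv2.imread("pics/w1.png")
for k,z in(("rack",0),("block_c",.036),("bank",0)):
    for b in M[k]:
        cv2.polylines(big,[cv2.convexHull((proj(wpts(b,Q[k],z),C)*1.4).astype(np.int32))],True,(0,255,0),1)
cv2.imwrite("pics/w1o.png",big)
E
```

```text
2.6 [0.6386 0.0508 0.1955] [ 3.1396 -0.0072  0.0017] [-0.4663  0.4708  0.4574  1.6529 -0.228   1.0704  0.0531]
rack 0.61 10967 (array([ 0.6359,  0.0038, -0.0041]), np.float64(0.7799082060615652))
block_c 0.87 1669 (array([ 0.6369,  0.0548, -0.0297]), np.float64(0.7987009529894054))
block_c 0.62 275 (array([ 0.6372,  0.0549, -0.0188]), np.float64(0.0))
```

View pics/w1o.png

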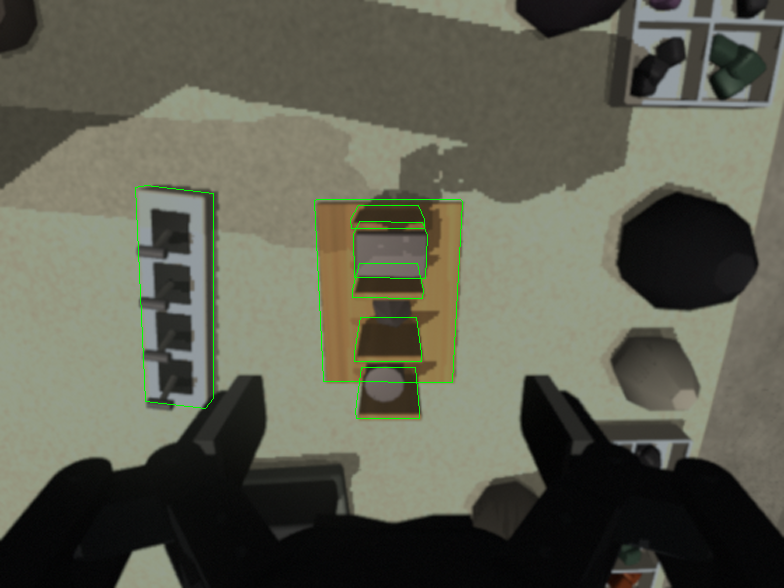

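Run:
```python
from h import *
st=readout.state(); print(st["time_s"],st["ee_pos"],st["eef_rot"],abs(st["qd"]).max())
im=cv2.imread("pics/w1.png")[180:440,300:480]; cv2.imwrite("pics/w1c.png",cv2.resize(im,None,fx=2.2,fy=2.2,interpolation=cv2.INTER_CUBIC))
```

```text
2.75 [0.6374 0.0534 0.1951] [ 3.1408 -0.0043 -0.0002] 0.041436547954408785
```

View pics/w1c.png

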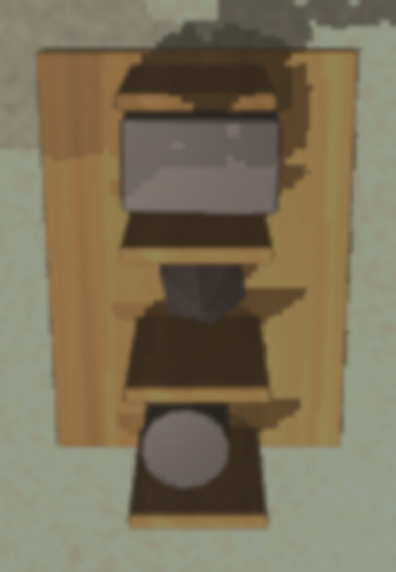

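The crop shows the flat rectangular block in the top (+y) slot, the pointed crystal in the middle and the round core at the bottom. The block's pose is consistent across views at (0.637, 0.055). Descending and gripping.

>>> {"api": "jog_arm", "payload": {
  "deltas": [
    [0,0,0,0,0,-3,100],
    [0,0,0,0,0,-7,100],
    [0,0,0,0,0,-11,100],
    [0,0,0,0,0,-14,100],
    [0,0,0,0,0,-16.2,100],
    [0,0,0,0,0,-17.3,100],
    [0,0,0,0,0,-17.3,100],
    [0,0,0,0,0,-17.3,100]
  ]
}}

```text
time_s: 3.75
ee_pos: [0.6379, 0.0554, 0.0235]
eef_rot: [-3.141, -0.001, -0.003]
contact_force: [0.3, 0.0, -0.6]
opening: 0.999
```

>>> {"api": "jog_arm", "payload": {
  "deltas": [
    [0,0,0,0,0,0,40],
    [0,0,0,0,0,0,20],
    [0,0,0,0,0,0,20],
    [0,0,0,0,0,0,20],
    [0,0,0,0,0,0,20],
    [0,0,0,0,0,0,20]
  ]
}}

```text
time_s: 4.5
ee_pos: [0.6374, 0.0554, 0.0238]
eef_rot: [-3.141, -0.0, -0.001]
contact_force: [-2.7, -0.9, 7.7]
opening: 0.563
```

>>> {"api": "jog_arm", "payload": {
  "deltas": [
    [0,0,0,0,0,0,20],
    [0,0,0,0,0,0.5,20],
    [0,0,0,0,0,1.5,20],
    [0,0,0,0,0,3,20],
    [0,0,0,0,0,3,20]
  ]
}}

```text
time_s: 5.12
ee_pos: [0.6384, 0.0553, 0.0542]
eef_rot: [-3.141, -0.001, -0.005]
contact_force: [0.6, -0.5, -2.6]
opening: 0.559
```

Run:
```python
from h import *
st,im,C=wsnap("w2"); print(st["time_s"],st["ee_pos"],st["eef_rot"],st["contact_force"],st["opening"])
```

```text
5.125 [0.6384 0.0553 0.0542] [-3.1412 -0.0007 -0.0052] [ 0.5679 -0.4889 -2.6352] 0.5591033315163007
```

View pics/w2.png

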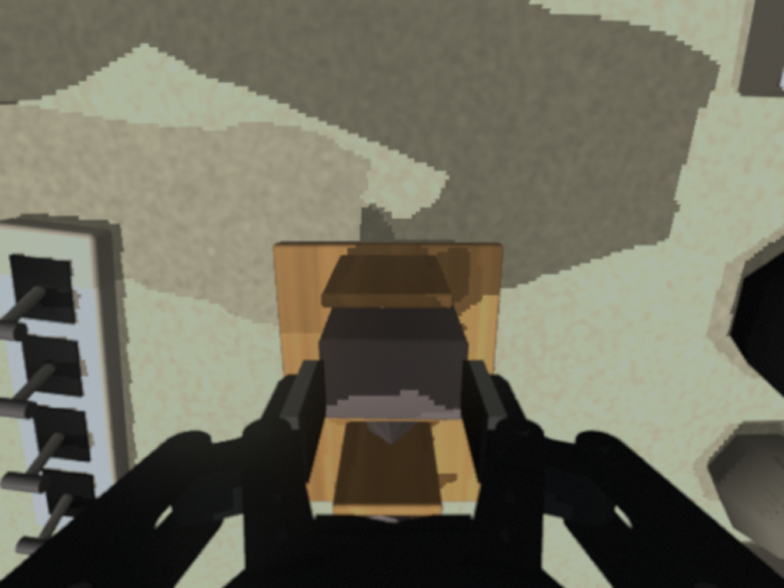

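The block is held upright, with about 2.6 N of load on the tool. Lifting clear and carrying it over the pad.

>>> {"api": "jog_arm", "payload": {
  "deltas": [
    [0,0,0,0,0,3,20],
    [0,0,0,0,0,7,20],
    [0,0,0,0,0,11,20],
    [0,0,0,-0.5,-1.7,13.5,20],
    [0,0,0.5,-1.7,-5.7,14,20],
    [0,0,1,-3,-10,14,20],
    [0,0,1.6,-4.4,-14.8,14,20],
    [0,0,2.2,-5.9,-19.8,14,20],
    [0,0,2.8,-7.4,-24.8,14,20],
    [0,0,3.4,-8.8,-29.5,14,20],
    [0,0,4,-9.8,-32.8,14,20],
    [0,0,4,-10.2,-34.2,14,20]
  ]
}}

```text
time_s: 6.68
ee_pos: [0.5335, -0.289, 0.1921]
eef_rot: [3.139, 0.105, -0.001]
contact_force: [0.1, 0.4, -2.3]
opening: 0.559
```

>>> {"api": "jog_arm", "payload": {
  "deltas": [
    [0,0,0,0,0,0,20],
    [0,0,0,0,0,0,20],
    [0,0,0,0,0,0,20]
  ]
}}

```text
time_s: 7.05
ee_pos: [0.5358, -0.2848, 0.1921]
eef_rot: [-3.139, -0.115, -0.0]
contact_force: [0.9, -0.1, -1.6]
opening: 0.558
```

Run:
```python
from h import *
import pickle
Q=pickle.load(open("q.pkl","rb"))
st,im,C=wsnap("w3"); print(st["time_s"],st["ee_pos"],st["eef_rot"],st["contact_force"],st["opening"])
for s,m in masks("wrist","viewer",2): print(s,m.sum(),fit("viewer",[(m,C)],Q["viewer"]))
big=cv2.imread("pics/w3.png")
q=Q["viewer"]
for b in M["viewer"]+[cb(0,.01,.08,.08,.022,.022)]:
    cv2.polylines(big,[cv2.convexHull((proj(wpts(b,q),C)*1.4).astype(np.int32))],True,(0,255,0),1)
cv2.imwrite("pics/w3o.png",big)
im=viewer.capture("top"); cv2.imwrite("pics/top3.png",cv2.resize(im[:,:,::-1],(784,588)))
```

```text
7.05 [ 0.5358 -0.2848  0.1921] [-3.1387 -0.1148 -0.    ] [ 0.9483 -0.124  -1.5601] 0.5584767932937197
0.66 15411 (array([ 0.536 , -0.2973,  0.0665]), np.float64(0.6804512757938656))
```

View pics/w3o.png

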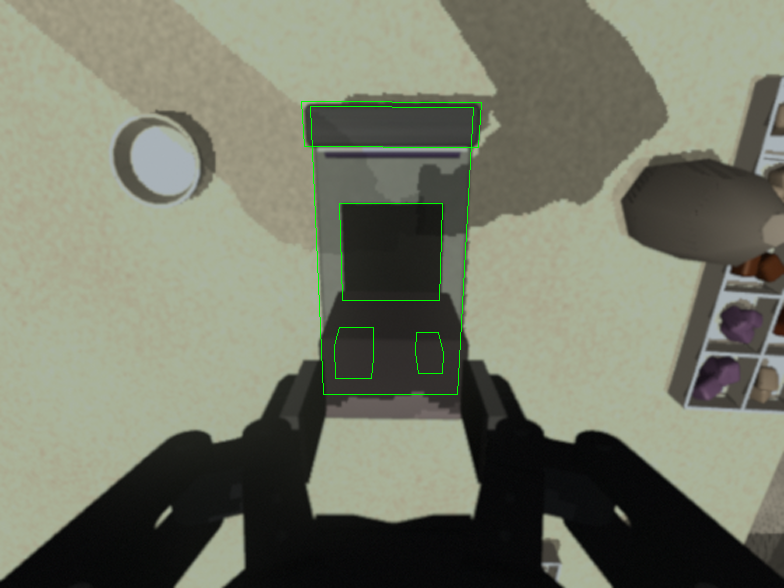

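View pics/top3.png

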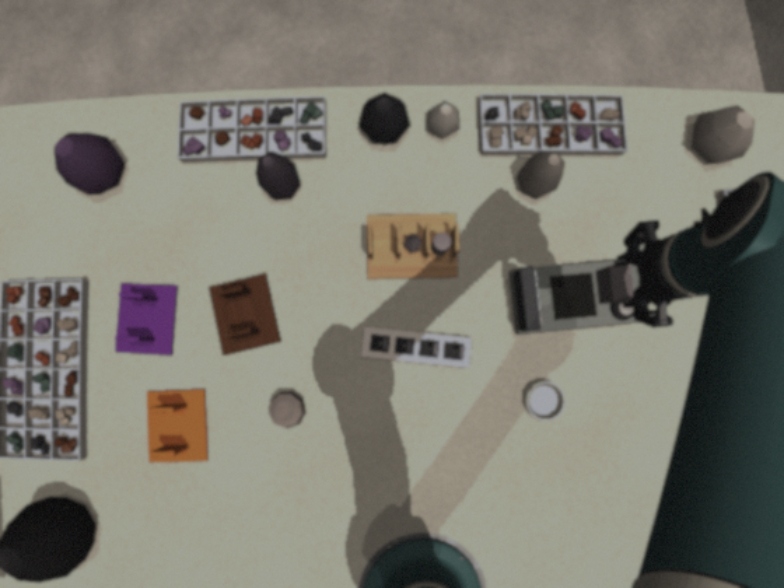

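The viewer overlay matches: tower, buttons and pad edges all coincide. Now lowering in stages.

>>> {"api": "jog_arm", "payload": {
  "deltas": [
    [0,0,0,0,0,-2,20],
    [0,0,0,0,0,-5,20],
    [0,0,0,0,0,-8,20],
    [0,0,0,0,0,-11,20],
    [0,0,0,0,0,-13,20],
    [0,0,0,0,0,-14,20],
    [0,0,0,0,0,-14.4,20],
    [0,0,0,0,0,-14.4,20],
    [0,0,0,0,0,-14.4,20]
  ]
}}

```text
time_s: 8.32
ee_pos: [0.5356, -0.2871, 0.0492]
eef_rot: [3.139, 0.11, 0.002]
contact_force: [0.1, 0.0, -2.3]
opening: 0.559
```

>>> {"api": "jog_arm", "payload": {
  "deltas": [
    [0,0,0,0,0,-0.3,20],
    [0,0,0,0,0,-0.6,20],
    [0,0,0,0,0,-0.8,20],
    [0,0,0,0,0,-1.0,20],
    [0,0,0,0,0,-1.1,20],
    [0,0,0,0,0,-1.15,20],
    [0,0,0,0,0,-1.15,20]
  ]
}}

```text
time_s: 9.2
ee_pos: [0.535, -0.2869, 0.0378]
eef_rot: [-3.139, -0.11, -0.001]
contact_force: [-3.4, 1.4, 6.5]
opening: 0.558
```

>>> {"api": "jog_arm", "payload": {
  "deltas": [
    [0,0,0,0,0,0,60],
    [0,0,0,0,0,0,70],
    [0,0,0,0,0,0,100],
    [0,0,0,0,0,0,100],
    [0,0,0,0,0,0,100],
    [0,0,0,0,0,0,100]
  ]
}}

```text
time_s: 9.95
ee_pos: [0.535, -0.2867, 0.0368]
eef_rot: [3.14, 0.11, -0.0]
contact_force: [-0.1, -0.2, 0.6]
opening: 1.003
```

>>> {"api": "jog_arm", "payload": {
  "deltas": [
    [0,0,0,0,0,2,100],
    [0,0,0,0,0,6,100],
    [0,0,0,0,0,10,100],
    [0,0,0,0,0,13,100],
    [0,0,0,0,0,13,100],
    [0,0,0,0,0,13,100]
  ]
}}

```text
time_s: 10.7
ee_pos: [0.5348, -0.2865, 0.1671]
eef_rot: [-3.139, -0.11, -0.0]
contact_force: [0.4, -0.0, -0.4]
opening: 0.999
```

Run:
```python
from h import *
import pickle
Q=pickle.load(open("q.pkl","rb"))
st,im,C=wsnap("w4"); print(st["time_s"],st["ee_pos"],st["eef_rot"],st["contact_force"],st["opening"],st["joints"])
q0=np.array([.535,-.287,.07])
ms=[]
for cam in ("wrist","top","scene"):
    if cam!="wrist": viewer.capture(cam)
    Cc=C if cam=="wrist" else cal(cam)
    for s,m in masks(cam,"block_c",2): 
        q,v=fit("block_c",[(m,Cc)],q0,.05); print(cam,s,m.sum(),q,v)
```

```text
10.7 [ 0.5348 -0.2865  0.1671] [-3.1394 -0.1104 -0.0004] [ 0.3936 -0.0109 -0.4372] 0.9985336335129024 [ 0.0381  0.4533  0.5274  1.7683 -0.2669  0.9914  0.7394]
wrist 0.7 182 [ 0.535 -0.287  0.07 ] 0.0
wrist 0.56 2656 [ 0.5351 -0.2864  0.044 ] 0.957201250300553
top 0.75 443 [ 0.5356 -0.2862  0.0908] 0.9383186472969754
scene 0.93 619 [ 0.5319 -0.2857 -0.0068] 0.9171646746347941
scene 0.72 2056 [ 0.535 -0.287  0.07 ] 0.0
```

View pics/w4.png

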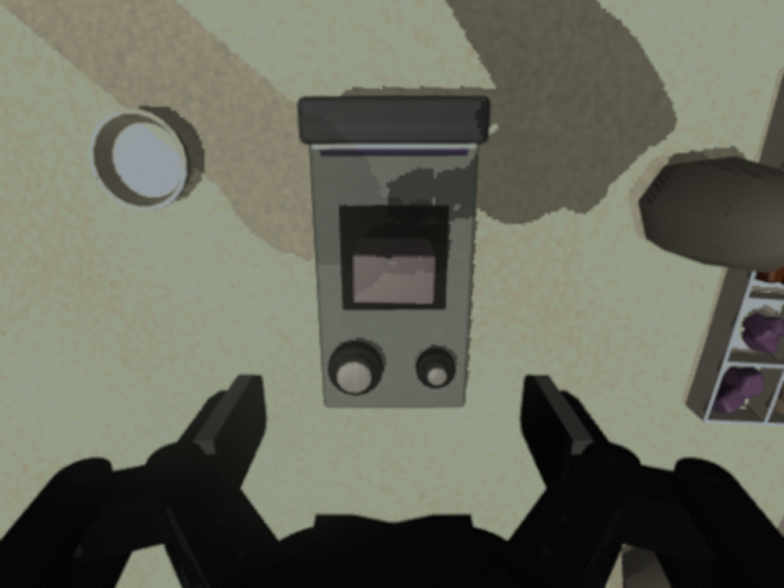

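The block stands centred on the pad, about 1 mm off and upright. Next I'll close the fingers and go to the −y end of the bank.

>>> {"api": "jog_arm", "payload": {
  "deltas": [
    [0,0,-2,-1,1.7,0,60],
    [0,0,-4,-2.8,4.8,0,20],
    [0,0,-6,-4.8,8.4,0,0],
    [0,0,-8,-6.8,11.8,0,0],
    [0,0,-10,-8.6,15,0,0],
    [0,0,-11.5,-9.9,17.2,0,0],
    [0,0,-11.5,-9.9,17.2,-2,0],
    [0,0,-11.5,-9.9,17.2,-5,0],
    [0,0,-11.5,-9.9,17.2,-8,0],
    [0,0,-11.5,-9.9,17.2,-10.5,0],
    [0,0,-11.5,-9.9,17.2,-10.5,0],
    [0,0,-11.5,-9.9,17.2,-10.5,0]
  ]
}}

```text
time_s: 12.5
ee_pos: [0.4365, -0.115, 0.0624]
eef_rot: [3.135, -0.205, 0.001]
contact_force: [-0.3, 0.5, 0.1]
opening: 0.0
```

Run:
```python
from h import *
st,im,C=wsnap("w5"); print(st["time_s"],st["ee_pos"],st["eef_rot"],st["contact_force"],st["opening"],st["joints"])
im=viewer.capture("scene"); c=im[100:340,40:400]; cv2.imwrite("pics/s5.png",cv2.resize(c[:,:,::-1],None,fx=2.2,fy=2.2,interpolation=cv2.INTER_CUBIC))
```

```text
12.5 [ 0.4365 -0.115   0.0624] [ 3.1347 -0.2053  0.0012] [-0.2782  0.5238  0.1177] 0.0004187756634247351 [-0.2333  0.3662  0.4916  2.2038 -0.2903  0.6311  0.336 ]
```

View pics/w5.png

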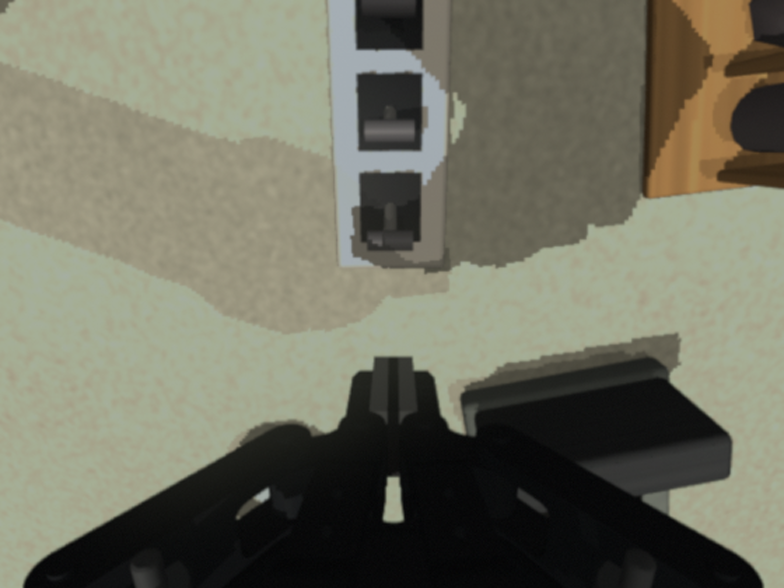

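View pics/s5.png

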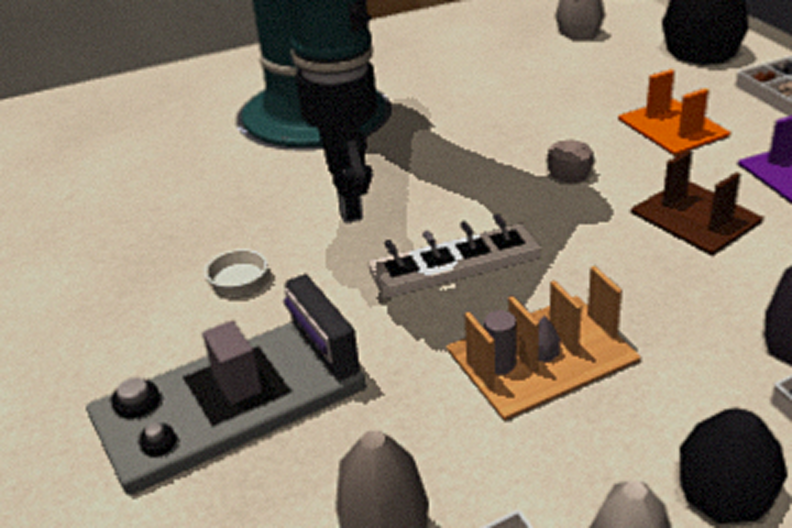

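The fingers are in line with the lever row: closed tips at wrist (393,380), bars at (390,130) and (390,240). Lowering to 47 mm, then sweeping.

>>> {"api": "jog_arm", "payload": {
  "deltas": [
    [0,0,0,0,0,-0.8,0],
    [0,0,0,0,0,-1.5,0],
    [0,0,0,0,0,-1.5,0],
    [0,0,0,0,0,-1.5,0]
  ]
}}

```text
time_s: 13.1
ee_pos: [0.4359, -0.1148, 0.0467]
eef_rot: [3.135, -0.205, -0.0]
contact_force: [0.2, -0.5, -0.2]
opening: -0.002
```

>>> {"api": "jog_arm", "payload": {
  "deltas": [
    [0,0,0,0.2,1.5,0,0],
    [0,0,0,0.5,3.5,0,0],
    [0,0,0,0.7,5.5,0,0],
    [0,0,0,1.0,7.5,0,0],
    [0,0,0,1.2,9.5,0,0],
    [0,0,0,1.5,11.5,0,0],
    [0,0,0,1.5,11.5,0,0]
  ]
}}

```text
time_s: 13.98
ee_pos: [0.4511, 0.0026, 0.0468]
eef_rot: [-3.135, 0.198, -0.0]
contact_force: [1.0, -0.4, -0.1]
opening: 0.002
```

>>> {"api": "jog_arm", "payload": {
  "deltas": [
    [0,0,0,0.2,1.5,0,0],
    [0,0,0,0.5,3.5,0,0],
    [0,0,0,0.7,5.5,0,0],
    [0,0,0,1.0,7.5,0,0],
    [0,0,0,1.2,9.5,0,0],
    [0,0,0,1.5,11.5,0,0],
    [0,0,0,1.5,11.5,0,0],
    [0,0,0,1.5,11.5,2,0],
    [0,0,0,1.5,11.5,6,0],
    [0,0,0,1.5,11.5,11,0],
    [0,0,0,1.5,11.5,13,0]
  ]
}}

```text
time_s: 15.35
ee_pos: [0.4671, 0.1144, 0.1793]
eef_rot: [-3.133, 0.208, -0.005]
contact_force: [0.2, -0.5, -0.8]
opening: -0.004
```

Run:
```python
from h import *
st,im,C=wsnap("w6"); print(st["time_s"],st["ee_pos"],st["eef_rot"],st["contact_force"],st["opening"])
im=viewer.capture("scene"); c=im[170:320,60:330]; cv2.imwrite("pics/s6.png",cv2.resize(c[:,:,::-1],None,fx=2.9,fy=2.9,interpolation=cv2.INTER_CUBIC))
```

```text
15.35 [0.4671 0.1144 0.1793] [-3.1328  0.2079 -0.0051] [ 0.1749 -0.5298 -0.7714] -0.0038124083512443632
```

View pics/s6.png

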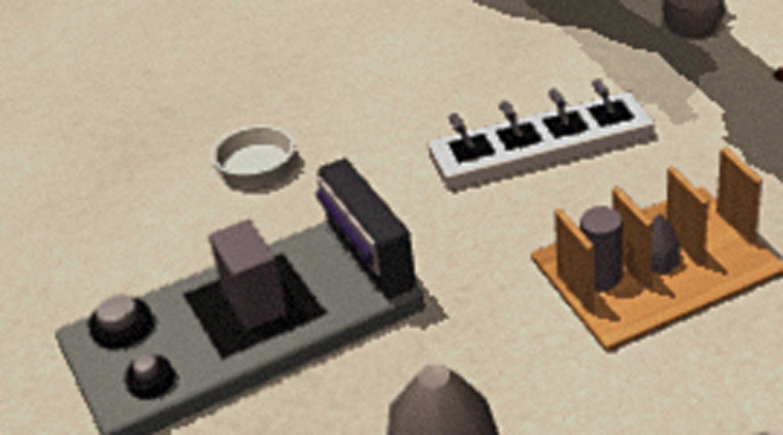

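View pics/w6.png

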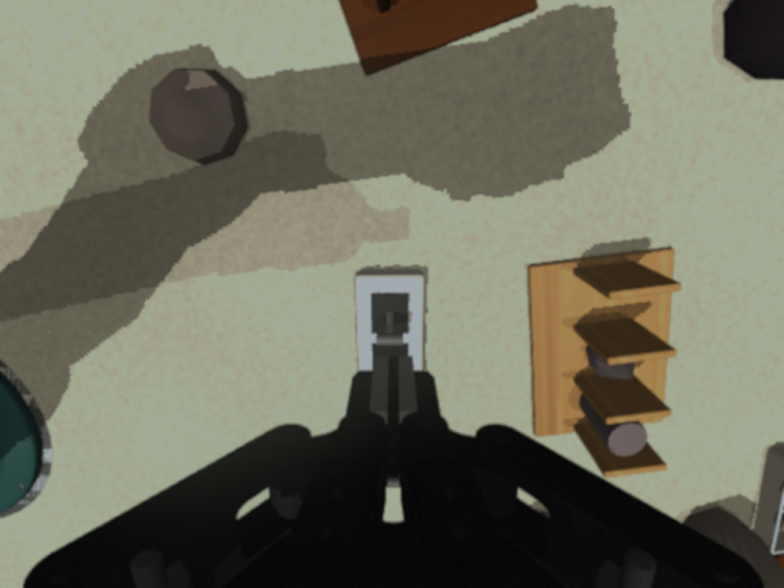

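```bash
cat >> h.py <<'E'
def bar(k,a,q):
    y0=(-.066,-.022,.022,.066)[k]; t=a-.4
    yc=y0+.028*np.sin(t); zc=.022+.028*np.cos(t)
    return wpts(cb(0,yc,.02,.009,zc-.0045,zc+.0045),q)
E
python3 - <<'E'
from h import *
import pickle
q=np.array([.4505,0,-.13]); C=cal("scene")
im=viewer.capture("scene")[:,:,::-1]; S=8
x0,y0,x1,y1=195,185,295,240
big=cv2.resize(im[y0:y1,x0:x1],None,fx=S,fy=S,interpolation=cv2.INTER_CUBIC)
for k in range(4):
    for a,col in((.1,(0,255,0)),(1.2,(0,0,255))):
        uv=(proj(bar(k,a,q),C)-[x0,y0])*S
        cv2.polylines(big,[cv2.convexHull(uv.astype(np.int32))],True,col,1)
cv2.imwrite("pics/lev.png",big)
E
```

```text
(no output)
```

View pics/lev.png

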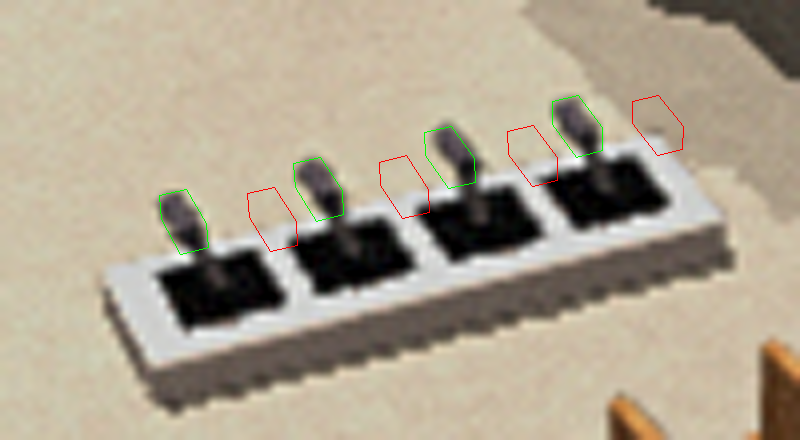

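Run:
```python
from h import *
c=viewer.get_calibration("wrist"); C=(np.array(c["K"]),c["k1"],np.array(c["hand_eye"]))
for z in (0,-.005,-.01,-.015,-.02,-.03): print(z,(proj([[0,-.011,z],[0,.011,z],[-.014,-.011,z],[.014,-.011,z]],C)*1.4).round(0).tolist())
st=readout.state(); print(st["ee_pos"],st["joints"])
im=cv2.imread("pics/w6.png")[280:520,290:500]; cv2.imwrite("pics/w6c.png",cv2.resize(im,None,fx=2.4,fy=2.4))
```

```text
0 [[393.0, 313.0], [393.0, 359.0], [360.0, 313.0], [425.0, 313.0]]
-0.005 [[393.0, 317.0], [393.0, 364.0], [359.0, 317.0], [426.0, 317.0]]
-0.01 [[393.0, 321.0], [393.0, 370.0], [358.0, 322.0], [427.0, 321.0]]
-0.015 [[393.0, 326.0], [393.0, 375.0], [358.0, 326.0], [428.0, 326.0]]
-0.02 [[393.0, 331.0], [393.0, 381.0], [357.0, 331.0], [429.0, 331.0]]
-0.03 [[393.0, 342.0], [393.0, 395.0], [354.0, 342.0], [431.0, 342.0]]
[0.4663 0.1147 0.1774] [-0.79    0.2083  0.5475  2.0556 -0.1378  0.9103 -0.2991]
```

View pics/w6c.png

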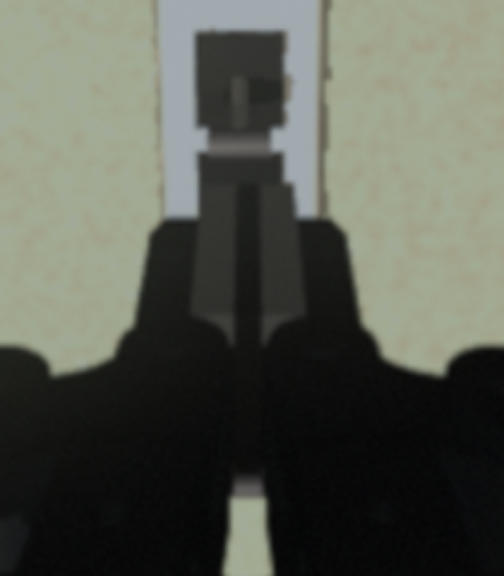

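Run:
```python
from h import *
C=cal("scene")
for dz in (0,.01,.02,.03): print(dz,proj([[.4365,-.115,.0624+dz]],C))
C=cal("scene")
st=readout.state(); p=st["ee_pos"]; print(p)
im=viewer.capture("scene")[:,:,::-1]; uv=proj([p+[0,0,d] for d in(0,.01,.02,.03,.04)],C); print(uv)
x0,y0=int(uv[0][0])-50,int(uv[0][1])-50; S=7
big=cv2.resize(np.ascontiguousarray(im[y0:y0+80,x0:x0+100]),None,fx=S,fy=S,interpolation=cv2.INTER_CUBIC)
for u in uv: cv2.circle(big,tuple(((u-[x0,y0])*S).astype(int).tolist()),4,(0,0,255),-1)
cv2.imwrite("pics/tip.png",big)
```

```text
0 [[201.2182 212.3596]]
0.01 [[200.82   208.9833]]
0.02 [[200.4176 205.5676]]
0.03 [[200.0108 202.112 ]]
[0.4663 0.1147 0.1774]
[[289.0443 152.0665]
 [289.1533 148.3844]
 [289.2634 144.6608]
 [289.3747 140.8952]
 [289.4873 137.0869]]
```

View pics/tip.png

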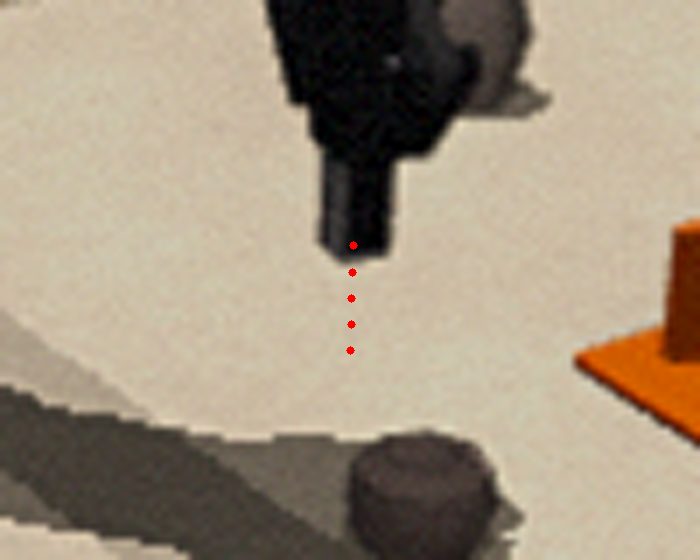

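Run:
```python
from h import *
c=viewer.get_calibration("wrist"); C=(np.array(c["K"]),c["k1"],np.array(c["hand_eye"]))
for z in (-.04,): print(z,(proj([[-.026,-.016,z],[.026,-.016,z],[-.026,.016,z],[.026,.016,z],[-.026,-.016,.016],[.026,-.016,.016]],C)*1.4).round(0).tolist())
im=cv2.imread("pics/w2.png")[280:540,230:560]; cv2.imwrite("pics/w2c.png",cv2.resize(im,None,fx=2.2,fy=2.2))
```

```text
-0.04 [[317.0, 341.0], [469.0, 340.0], [321.0, 421.0], [464.0, 421.0], [336.0, 290.0], [449.0, 290.0]]
```

View pics/w2c.png

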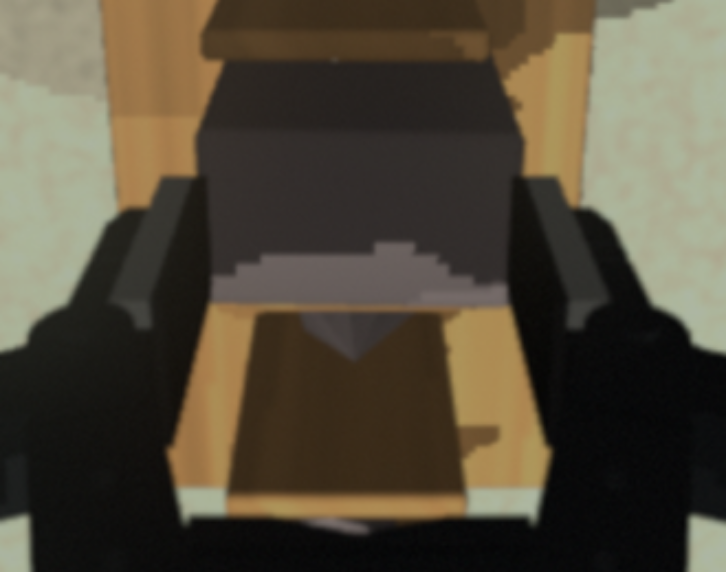

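The scene shows all four levers still on, with the bars on the green predictions. Projecting the reported TCP into both cameras puts the visible finger ends about 38–42 mm behind it, so the sweep passed above the levers. I'll check the real tip height with a guarded touch on bare table at about (0.467, 0.17).

>>> {"api": "jog_arm", "payload": {
  "deltas": [
    [0,0,0,0,2.5,-3,0],
    [0,0,0,0,5.5,-7,0],
    [0,0,0,0,5.5,-11,0],
    [0,0,0,0,5.5,-14.5,0],
    [0,0,0,0,5.5,-16.0,0],
    [0,0,0,0,5.5,-16.0,0],
    [0,0,0,0,5.5,-16.0,0]
  ]
}}

```text
time_s: 16.42
ee_pos: [0.4668, 0.1703, 0.0176]
eef_rot: [-3.134, 0.206, -0.002]
contact_force: [-0.5, 0.1, 0.1]
opening: 0.005
```

Run:
```python
from h import *
C=cal("scene")
st,im,Cw=wsnap("w7"); p=st["ee_pos"]; print(p,st["contact_force"])
im=viewer.capture("scene")[:,:,::-1]; uv=proj([p+[0,0,d] for d in(0,.01,.02,.03,.04)],C)
x0,y0=int(uv[0][0])-60,int(uv[0][1])-60; S=6
big=cv2.resize(np.ascontiguousarray(im[y0:y0+90,x0:x0+120]),None,fx=S,fy=S,interpolation=cv2.INTER_CUBIC)
for u in uv: cv2.circle(big,tuple(((u-[x0,y0])*S).astype(int).tolist()),3,(0,0,255),-1)
cv2.imwrite("pics/tip2.png",big)
```

```text
[0.4668 0.1703 0.0176] [-0.5192  0.127   0.0814]
```

View pics/tip2.png

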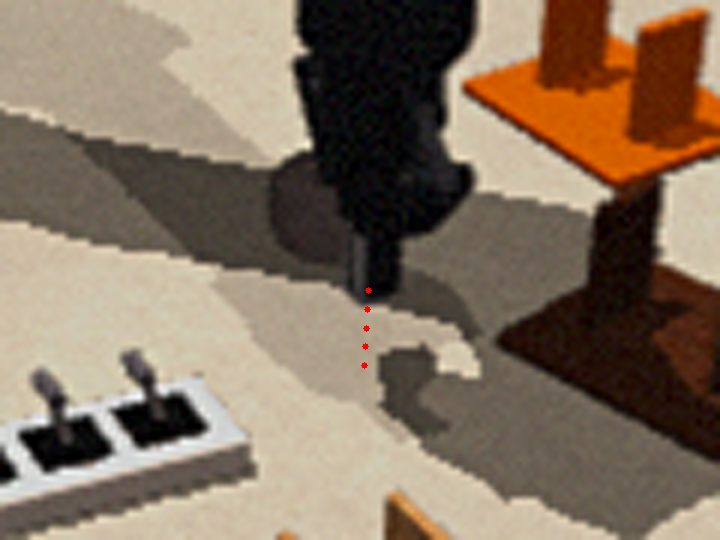

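View pics/w7.png

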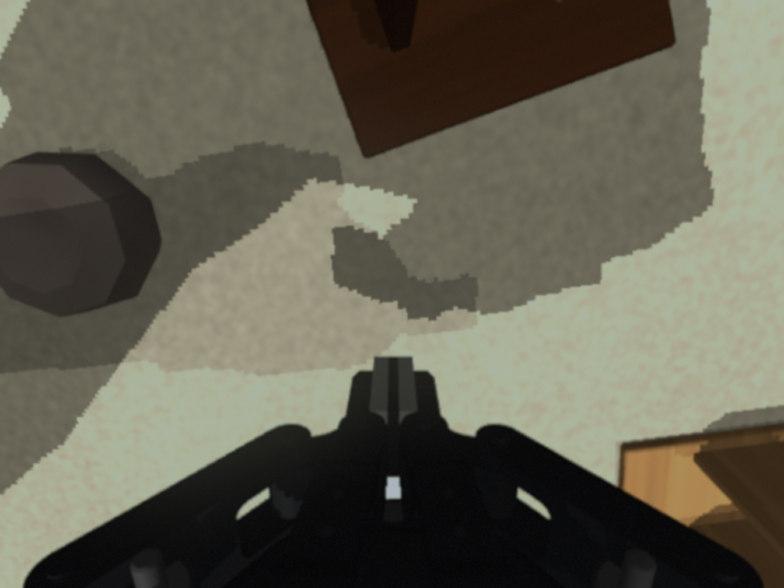

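Same offset here: the tips hover well above the table with TCP at 17.6 mm. I'll keep descending in guarded steps until they touch.

>>> {"api": "jog_arm", "payload": {
  "deltas": [
    [0,0,0,0,0,-1.2,0],
    [0,0,0,0,0,-2.2,0],
    [0,0,0,0,0,-3,0],
    [0,0,0,0,0,-3,0]
  ]
}}

```text
time_s: 17.02
ee_pos: [0.4653, 0.1699, -0.0141]
eef_rot: [3.134, -0.205, -0.002]
contact_force: [0.1, 0.6, -0.1]
opening: -0.002
```

>>> {"api": "jog_arm", "payload": {
  "deltas": [
    [0,0,0,0,0,-0.7,0],
    [0,0,0,0,0,-1.2,0],
    [0,0,0,0,0,-1.2,0]
  ]
}}

```text
time_s: 17.4
ee_pos: [0.4657, 0.1702, -0.0256]
eef_rot: [3.135, -0.205, -0.001]
contact_force: [0.5, -0.5, 0.6]
opening: -0.003
```

>>> {"api": "jog_arm", "payload": {
  "deltas": [
    [0,0,0,0,0,-0.4,0],
    [0,0,0,0,0,-0.4,0]
  ]
}}

```text
time_s: 17.65
ee_pos: [0.4658, 0.1703, -0.0294]
eef_rot: [3.135, -0.205, -0.0]
contact_force: [0.8, 0.5, 1.1]
opening: 0.006
```

>>> {"api": "jog_arm", "payload": {
  "deltas": [
    [0,0,0,0,0,-0.3,0],
    [0,0,0,0,0,-0.3,0]
  ]
}}

```text
time_s: 17.9
ee_pos: [0.4658, 0.1703, -0.0324]
eef_rot: [3.135, -0.205, -0.0]
contact_force: [-0.2, 0.7, 0.4]
opening: -0.0
```

>>> {"api": "jog_arm", "payload": {
  "deltas": [
    [0,0,0,0,0,-0.2,0],
    [0,0,0,0,0,-0.2,0]
  ]
}}

```text
time_s: 18.15
ee_pos: [0.4659, 0.1703, -0.0343]
eef_rot: [3.135, -0.205, -0.0]
contact_force: [-0.3, -0.5, 0.0]
opening: 0.005
```

>>> {"api": "jog_arm", "payload": {
  "deltas": [
    [0,0,0,0,0,-0.2,0],
    [0,0,0,0,0,-0.2,0]
  ]
}}

```text
time_s: 18.4
ee_pos: [0.4661, 0.1704, -0.0359]
eef_rot: [-3.135, 0.205, -0.0]
contact_force: [-0.8, -1.0, 4.8]
opening: -0.0
```

Contact at TCP z = −35.5 mm, so the real shut fingertip is about 35.5 mm behind the reported TCP. From here I'll use tip z = TCP z + 0.0355. Redoing the sweep with the tips at 47 mm, which is TCP z 11.5 mm.

>>> {"api": "jog_arm", "payload": {
  "deltas": [
    [0,0,0,0,0,3,0],
    [0,0,0,0,0,8,0],
    [0,0,0,-0.3,-2.5,10,0],
    [0,0,0,-0.8,-8,10,0],
    [0,0,0,-1.4,-14,10,0],
    [0,0,0,-2,-20,10,0],
    [0,0,0,-2.6,-25,10,0],
    [0,0,0,-3,-28.5,10,0],
    [0,0,0,-3,-28.5,8,0],
    [0,0,0,-3,-28.5,5,0],
    [0,0,0,-3,-28.5,4.7,0],
    [0,0,0,-3,-28.5,4.7,0]
  ]
}}

```text
time_s: 19.9
ee_pos: [0.4361, -0.1149, 0.0111]
eef_rot: [3.135, -0.205, 0.0]
contact_force: [-0.2, -0.8, -0.4]
opening: -0.001
```

>>> {"api": "jog_arm", "payload": {
  "deltas": [
    [0,0,0,0,0,0,0],
    [0,0,0,0,0,0,0]
  ]
}}

```text
time_s: 20.15
ee_pos: [0.4366, -0.1146, 0.0115]
eef_rot: [-3.135, 0.204, -0.003]
contact_force: [0.3, 0.2, -1.0]
opening: -0.002
```

>>> {"api": "jog_arm", "payload": {
  "deltas": [
    [0,0,0,0.2,1.5,0,0],
    [0,0,0,0.5,3.5,0,0],
    [0,0,0,0.7,5.5,0,0],
    [0,0,0,1.0,7.5,0,0],
    [0,0,0,1.0,7.5,0,0]
  ]
}}

```text
time_s: 20.78
ee_pos: [0.4463, -0.0374, 0.0109]
eef_rot: [-3.134, 0.198, -0.0]
contact_force: [-0.3, 0.8, 1.6]
opening: -0.003
```

```bash
cat >> h.py <<'E'
def levpic(name):
    q=np.array([.4505,0,-.13]); C=cal("scene")
    im=viewer.capture("scene")[:,:,::-1]; S=7
    x0,y0,x1,y1=190,175,300,245
    big=cv2.resize(np.ascontiguousarray(im[y0:y1,x0:x1]),None,fx=S,fy=S,interpolation=cv2.INTER_CUBIC)
    for k in range(4):
        for a,col in((.1,(0,255,0)),(1.2,(0,0,255))):
            uv=(proj(bar(k,a,q),C)-[x0,y0])*S
            cv2.polylines(big,[cv2.convexHull(uv.astype(np.int32))],True,col,1)
    cv2.imwrite(f"pics/{name}.png",big)
E
python3 -c "
from h import *
levpic('lev2'); print(readout.state()['ee_pos'],readout.state()['contact_force'])"
```

```text
[ 0.4462 -0.0383  0.011 ] [-0.2439  0.7983  1.2507]
```

View pics/lev2.png

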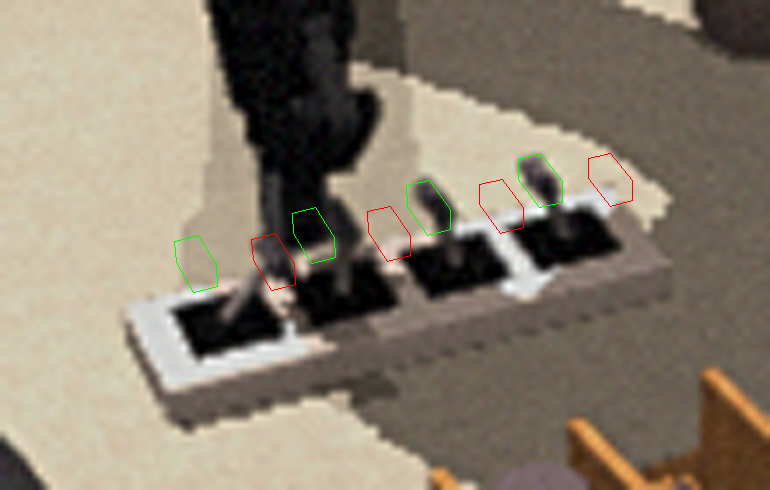

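The sweep works: lever 0 is over, with its bar near the red "off" outline at (270,265), and lever 1 is moving. Continuing.

>>> {"api": "jog_arm", "payload": {
  "deltas": [
    [0,0,0,0.2,1.5,0,0],
    [0,0,0,0.5,3.5,0,0],
    [0,0,0,0.7,5.5,0,0],
    [0,0,0,1.0,7.5,0,0],
    [0,0,0,1.2,9.5,0,0],
    [0,0,0,1.5,11.5,0,0],
    [0,0,0,1.7,13.5,0,0],
    [0,0,0,2.0,15.3,0,0],
    [0,0,0,2.0,15.3,0,0]
  ]
}}

```text
time_s: 21.95
ee_pos: [0.4661, 0.1148, 0.0107]
eef_rot: [-3.135, 0.201, -0.0]
contact_force: [-0.8, -0.4, -0.2]
opening: 0.002
```

>>> {"api": "jog_arm", "payload": {
  "deltas": [
    [0,0,0,0,0,2,0],
    [0,0,0,0,0,6,0],
    [0,0,0,0,0,10,0],
    [0,0,0,0,0,13,0]
  ]
}}

```text
time_s: 22.45
ee_pos: [0.4661, 0.1123, 0.1423]
eef_rot: [-3.134, 0.208, -0.001]
contact_force: [0.4, 0.4, -0.6]
opening: -0.003
```

```bash
python3 -c "
from h import *
levpic('lev3'); print(readout.state()['ee_pos'],readout.state()['contact_force'])"
```

```text
[0.4684 0.1127 0.1453] [1.7356 0.1532 2.9142]
```

View pics/lev3.png

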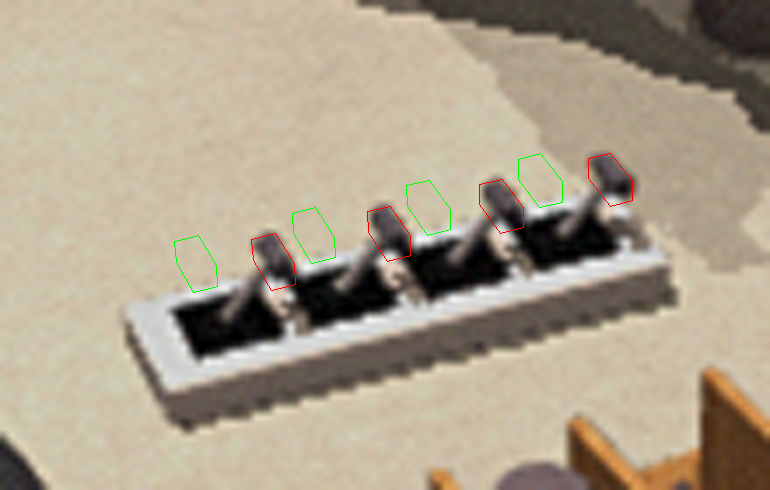

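All four bars sit on the red "off" outlines (about 1.2 rad). Next I'll check the large button's position from the w4 picture, taken at a known pose.

Run:
```python
from h import *
st=dict(ee_pos=np.array([.5348,-.2865,.1671]),eef_rot=np.array([-3.1394,-.1104,-.0004])); C=cal("wrist",st)
q=[.5356,-.2972,.07]
big=cv2.imread("pics/w4.png")
for c,r,z in(((-.031,-.078),.014,.042),((.033,-.078),.008,.041),((-.031,-.078),.022,.032)):
    a=np.linspace(0,6.28,40); P=wpts(np.c_[c[0]+r*np.cos(a),c[1]+r*np.sin(a),0*a+z],q)
    cv2.polylines(big,[(proj(P,C)*1.4).astype(np.int32)],True,(0,255,0),1); print(P[:-1].mean(0))
cv2.imwrite("pics/btn.png",cv2.resize(big[300:420,300:500],None,fx=3,fy=3))
st=readout.state(); print(st["ee_pos"],st["eef_rot"])
```

```text
[ 0.5101 -0.3772  0.042 ]
[ 0.574  -0.3727  0.041 ]
[ 0.5101 -0.3772  0.032 ]
[0.4684 0.1127 0.1453] [-3.1314  0.2082 -0.0084]
```

View pics/btn.png

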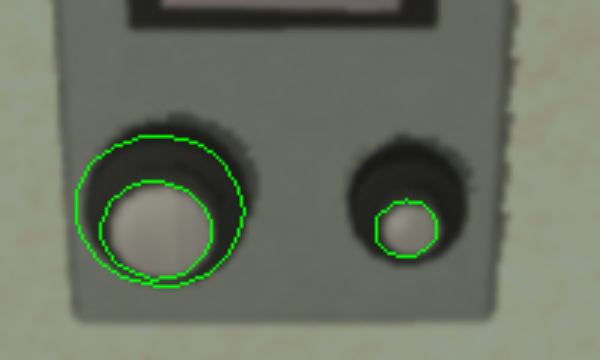

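>>> {"api": "jog_arm", "payload": {
  "deltas": [
    [0,0,0,0.3,-3,1,0],
    [0,0,0,0.8,-8.5,1,0],
    [0,0,0,1.3,-14.5,1,0],
    [0,0,0,1.9,-20.5,1,0],
    [0,0,0,2.5,-26.5,1,0],
    [0,0,0,3,-32.5,1,0],
    [0,0,0,3.5,-38.5,1,0],
    [0,0,0,4,-44,1,0],
    [0,0,0,4.4,-48,1,0],
    [0,0,0,4.5,-49.3,0,0],
    [0,0,0,4.5,-49.3,-3,0],
    [0,0,0,4.5,-49.3,-6,0]
  ]
}}

```text
time_s: 24.0
ee_pos: [0.5105, -0.3787, 0.0792]
eef_rot: [-3.134, 0.205, 0.001]
contact_force: [1.2, 0.0, 0.1]
opening: -0.001
```

>>> {"api": "jog_arm", "payload": {
  "deltas": [
    [0,0,0,0,0,-3,0],
    [0,0,0,0,0,-5,0],
    [0,0,0,0,0,-5.5,0],
    [0,0,0,0,0,-5.5,0]
  ]
}}

```text
time_s: 24.5
ee_pos: [0.5111, -0.3798, 0.0261]
eef_rot: [3.135, -0.205, 0.0]
contact_force: [0.0, 0.9, 0.3]
opening: 0.0
```

Run:
```python
from h import *
st=readout.state(); print(st["time_s"],st["ee_pos"],st["eef_rot"],st["contact_force"])
im=viewer.capture("scene")[:,:,::-1]; cv2.imwrite("pics/s8.png",cv2.resize(im[170:330,50:260],None,fx=3.6,fy=3.6,interpolation=cv2.INTER_CUBIC))
```

```text
24.5 [ 0.5111 -0.3798  0.0261] [ 3.1347 -0.2047  0.0004] [0.0049 0.9468 0.2666]
```

View pics/s8.png

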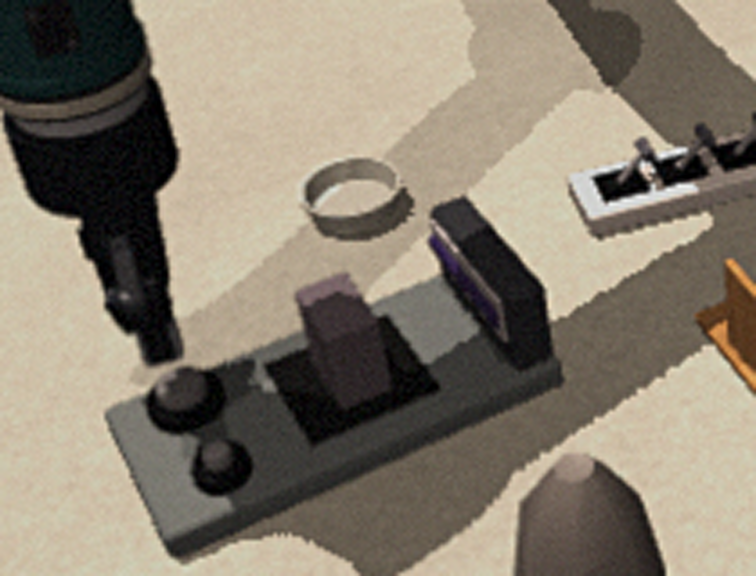

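Run:
```python
from h import *
C=cal("scene")
print((proj([[.5111,-.3798,.0615],[.511,-.378,.042]],C)-[50,170])*3.6)
st=readout.state(); print(st["ee_pos"])
```

```text
[[164.9297 360.1161]
 [176.3984 383.6645]]
[ 0.5114 -0.3801  0.0266]
```

Prediction and picture agree within 1–2 px, and the finger is over the cap. Pressing straight down.

>>> {"api": "jog_arm", "payload": {
  "deltas": [
    [0,0,0,0,0.2,-0.8,0],
    [0,0,0,0,0.3,-1.6,0],
    [0,0,0,0,0.3,-2.0,0],
    [0,0,0,0,0.3,-2.3,0],
    [0,0,0,0,0.3,-2.5,0],
    [0,0,0,0,0.3,-2.6,0],
    [0,0,0,0,0.3,-2.6,0]
  ]
}}

```text
time_s: 25.42
ee_pos: [0.5109, -0.3761, 0.0002]
eef_rot: [-3.134, 0.204, 0.0]
contact_force: [-2.2, 3.4, 6.5]
opening: -0.001
```

>>> {"api": "jog_arm", "payload": {
  "deltas": [
    [0,0,0,0,0,-0.15,0],
    [0,0,0,0,0,-0.15,0],
    [0,0,0,0,0,-0.15,0]
  ]
}}

```text
time_s: 25.8
ee_pos: [0.511, -0.3761, -0.0]
eef_rot: [-3.133, 0.204, -0.001]
contact_force: [-4.8, 5.8, 16.2]
opening: -0.003
```

Run:
```python
from h import *
st=readout.state(); print(st["time_s"],st["ee_pos"],st["contact_force"])
im=viewer.capture("scene")[:,:,::-1]; cv2.imwrite("pics/s9.png",cv2.resize(im[170:330,50:330],None,fx=2.8,fy=2.8,interpolation=cv2.INTER_CUBIC))
```

```text
25.8 [ 0.511  -0.3761 -0.    ] [-4.7682  5.8045 16.1792]
```

View pics/s9.png

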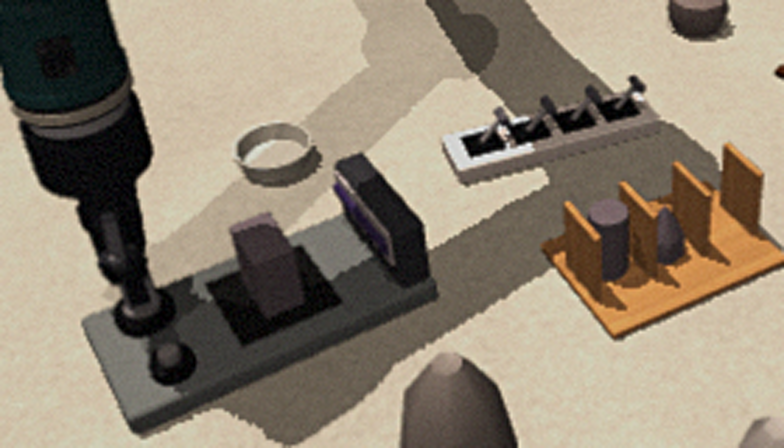

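It reached a firm stop at 16 N with tip z 35.5 mm, where the cap should be fully down at 36 mm. Releasing, rising, and turning the jaws across the block's 32 mm.

>>> {"api": "jog_arm", "payload": {
  "deltas": [
    [0,0,0,0,0,1,0],
    [0,0,0,0,0,4,0],
    [0,0,0,0,0,9,0],
    [0,0,9,0,0,14,0],
    [0,0,19,0.2,0.7,17,0],
    [0,0,29,0.5,2,17,30],
    [0,0,39,0.8,3,17,60],
    [0,0,49,1.1,4,17,100],
    [0,0,59,1.4,5,17,100],
    [0,0,69,1.7,6,17,100],
    [0,0,79,2,7,17,100],
    [0,0,89,2.2,8,17,100]
  ]
}}

```text
time_s: 27.35
ee_pos: [0.5332, -0.2972, 0.1684]
eef_rot: [2.373, 2.056, -0.0]
contact_force: [0.7, 0.6, -0.5]
opening: 1.003
```

>>> {"api": "jog_arm", "payload": {
  "deltas": [
    [0,0,10,0.2,0.8,0,100],
    [0,0,12.5,0.2,1.0,0,100],
    [0,0,12.5,0.2,1.0,0,100],
    [0,0,12.5,0.2,1.0,0,100]
  ]
}}

```text
time_s: 27.85
ee_pos: [0.5348, -0.2874, 0.1683]
eef_rot: [2.145, 2.295, -0.0]
contact_force: [0.1, -0.3, 0.4]
opening: 1.002
```

Run:
```python
from h import *
st,im,C=wsnap("w10"); print(st["time_s"],st["ee_pos"],st["eef_rot"],np.degrees(2*np.arctan2(st["eef_rot"][1],st["eef_rot"][0])),st["joints"])
q0=np.array([.5351,-.2864,.07])
for s,m in masks("wrist","block_c",2): print(s,m.sum(),fit("block_c",[(m,C)],q0,.05))
b=cv2.imread("pics/w10.png")
cv2.polylines(b,[cv2.convexHull((proj(wpts(M["block_c"][0],q0,.05),C)*1.4).astype(np.int32))],True,(0,255,0),1)
cv2.imwrite("pics/w10.png",b)
C=cal("top"); viewer.capture("top")
for s,m in masks("top","block_c",2): print(s,m.sum(),fit("block_c",[(m,C)],q0,.05))
```

```text
27.85 [ 0.5348 -0.2874  0.1683] [ 2.1446  2.2951 -0.0005] 93.88251114037327 [ 0.2204  0.4267  0.2838  1.754  -0.1395  0.9802  2.1965]
0.62 350 (array([ 0.5354, -0.2861,  0.1176]), np.float64(0.7581620314389359))
```

View pics/w10.png

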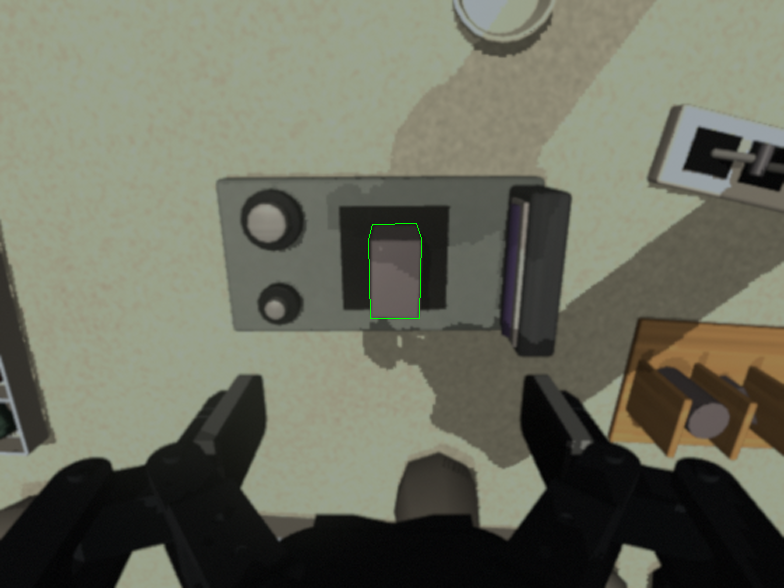

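The predicted outline sits on the block at (395,270), the buttons are up, and the jaws straddle its 32 mm. I'll descend deep this time: TCP −6 mm puts the tips at about 33–36 mm, roughly 11–14 mm clear of the pad.

>>> {"api": "jog_arm", "payload": {
  "deltas": [
    [0,0,0,0,0,-3,100],
    [0,0,0,0,0,-7,100],
    [0,0,0,0,0,-11,100],
    [0,0,0,0,0,-14,100],
    [0,0,0,0,0.1,-16,100],
    [0,0,0,0,0.1,-17,100],
    [0,0,0,0,0.1,-17.4,100],
    [0,0,0,0,0.1,-17.4,100],
    [0,0,0,0,0.1,-17.4,100]
  ]
}}

```text
time_s: 29.18
ee_pos: [0.5357, -0.286, -0.0048]
eef_rot: [2.141, 2.297, 0.001]
contact_force: [0.4, -0.1, 0.4]
opening: 0.998
```

Run:
```python
from h import *
st,im,C=wsnap("w11"); print(st["time_s"],st["ee_pos"],st["contact_force"])
im=viewer.capture("scene")[:,:,::-1]; cv2.imwrite("pics/s11.png",cv2.resize(im[170:330,50:260],None,fx=3.6,fy=3.6,interpolation=cv2.INTER_CUBIC))
```

```text
29.175 [ 0.5357 -0.286  -0.0048] [ 0.3787 -0.062   0.397 ]
```

View pics/s11.png

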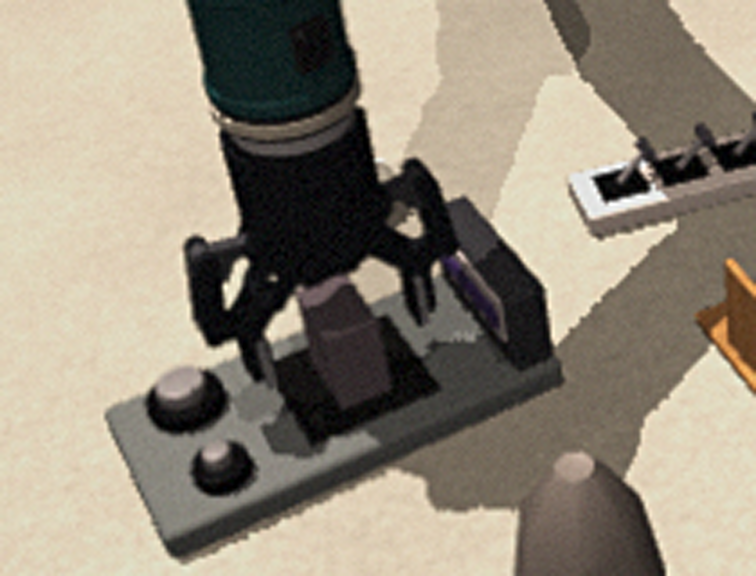

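View pics/w11.png

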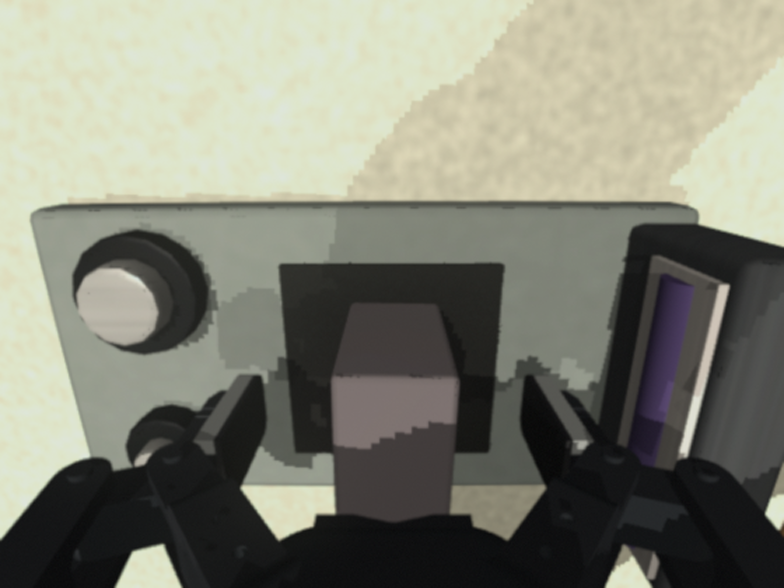

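The jaws straddle the block and the block is still upright. The tips are above the viewer base and clear of both buttons. Closing.

>>> {"api": "jog_arm", "payload": {
  "deltas": [
    [0,0,0,0,0,0,60],
    [0,0,0,0,0,0,40],
    [0,0,0,0,0,0,10],
    [0,0,0,0,0,0,10],
    [0,0,0,0,0,0,10],
    [0,0,0,0,0,0,10],
    [0,0,0,0,0,0,10]
  ]
}}

```text
time_s: 30.15
ee_pos: [0.5352, -0.2859, -0.0055]
eef_rot: [2.142, 2.298, 0.0]
contact_force: [0.5, -0.8, 2.6]
opening: 0.366
```

>>> {"api": "jog_arm", "payload": {
  "deltas": [
    [0,0,0,0,0,0.5,10],
    [0,0,0,0,0,2,10],
    [0,0,0,0,0,5,10],
    [0,0,0,0,0,9,10],
    [0,0,0,0,0,13,10],
    [0,0,0,0,0,17,10],
    [0,0,0,0,0,19,10],
    [0,0,0,0,0,19,10]
  ]
}}

```text
time_s: 31.15
ee_pos: [0.5358, -0.2861, 0.1866]
eef_rot: [2.14, 2.295, 0.003]
contact_force: [-0.6, -0.6, -3.3]
opening: 0.365
```

Run:
```python
from h import *
st,im,C=wsnap("w12"); print(st["time_s"],st["ee_pos"],st["eef_rot"],st["contact_force"],st["opening"],st["joints"])
im=viewer.capture("scene")[:,:,::-1]; cv2.imwrite("pics/s12.png",cv2.resize(im[100:330,20:300],None,fx=2.6,fy=2.6,interpolation=cv2.INTER_CUBIC))
```

```text
31.15 [ 0.5358 -0.2861  0.1866] [2.1396 2.2954 0.0026] [-0.625  -0.5939 -3.3166] 0.3647995838960961 [ 0.2114  0.4053  0.2916  1.7403 -0.1349  1.0115  2.1931]
```

View pics/w12.png

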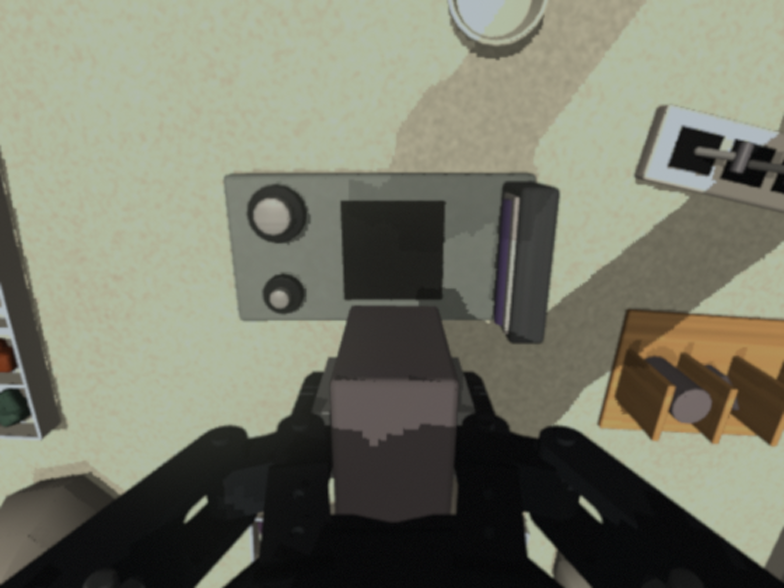

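View pics/s12.png

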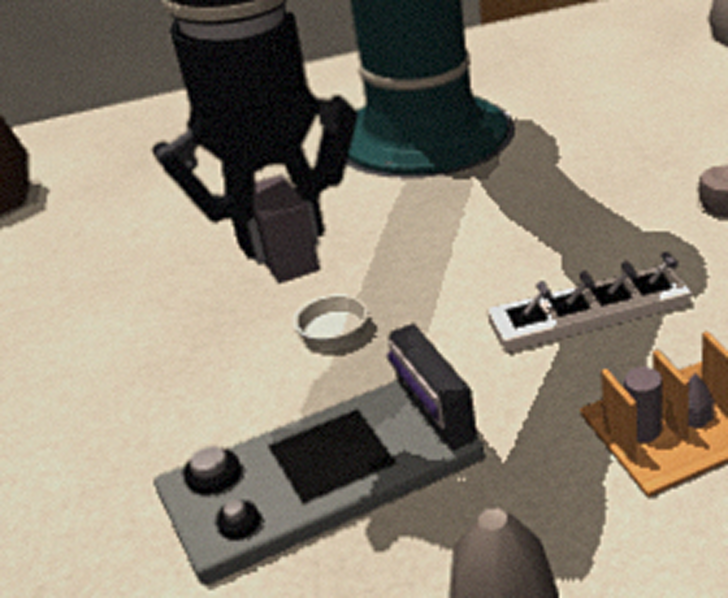

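The block is held upright, buttons up, levers still off. In this grip the block's underside is at TCP + 27.5 mm. Carrying it to the dark wood stand.

>>> {"api": "jog_arm", "payload": {
  "deltas": [
    [0,0,0,-0.1,2.5,0,10],
    [0,0,0.5,-0.3,7.5,0,10],
    [0,0,1,-0.5,13,0,10],
    [0,0,2,-0.7,18.5,0,10],
    [0,0,3,-0.9,24,0,10],
    [0,0,4,-1.1,29.5,0,10],
    [0,0,5,-1.3,35,0,10],
    [0,0,6,-1.5,40.5,0,10],
    [0,0,7,-1.7,46,0,10],
    [0,0,8,-1.9,51.5,0,10],
    [0,0,8.9,-2,56.5,0,10],
    [0,0,8.9,-2,60,0,10]
  ]
}}

```text
time_s: 32.75
ee_pos: [0.5132, 0.3166, 0.1824]
eef_rot: [-1.953, -2.459, 0.004]
contact_force: [0.8, -1.1, -1.9]
opening: 0.362
```

>>> {"api": "jog_arm", "payload": {
  "deltas": [
    [0,0,0,0,0,0,10],
    [0,0,0,0,0,0,10],
    [0,0,0,0,0,0,10],
    [0,0,0,0,0,0,10]
  ]
}}

```text
time_s: 33.25
ee_pos: [0.5153, 0.3131, 0.1843]
eef_rot: [1.959, 2.455, -0.0]
contact_force: [0.0, -0.1, -2.4]
opening: 0.365
```

Run:
```python
from h import *
st,im,C=wsnap("w13"); print(st["time_s"],st["ee_pos"],np.degrees(2*np.arctan2(st["eef_rot"][1],st["eef_rot"][0])),st["contact_force"],st["opening"],st["joints"])
q=np.array([.5151,.3142,.2238])
for s,m in masks("wrist","display",2): print(s,m.sum(),fit("display",[(m,C)],q))
b=cv2.imread("pics/w13.png")
for bx in M["display"]: cv2.polylines(b,[cv2.convexHull((proj(wpts(bx,q),C)*1.4).astype(np.int32))],True,(0,255,0),1)
cv2.imwrite("pics/w13.png",b)
```

```text
33.25 [0.5153 0.3131 0.1843] 102.8233408177866 [ 0.0181 -0.0683 -2.355 ] 0.3654822773413822 [-0.6142  0.3991  0.0162  1.7351 -0.0071  1.0077  1.1992]
0.73 9175 (array([0.5151, 0.3142, 0.2238]), np.float64(0.0))
0.69 9933 (array([0.516 , 0.3127, 0.2154]), np.float64(0.8940661772100975))
```

View pics/w13.png

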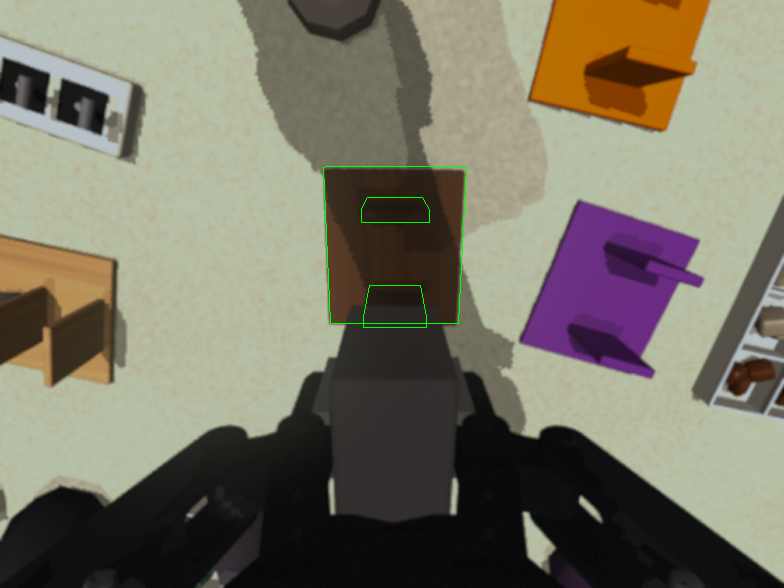

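The display outline matches the dark wood stand at (395,245), within about 1 mm and 0.5° of the earlier fit, and the block is aligned over it. Lowering to about 10 mm above the floor.

>>> {"api": "jog_arm", "payload": {
  "deltas": [
    [0,0,0,0,0.1,-3,10],
    [0,0,0,0,0.1,-7,10],
    [0,0,0,0,0.1,-10,10],
    [0,0,0,0,0.1,-12.5,10],
    [0,0,0,0,0.1,-14.5,10],
    [0,0,0,0,0.1,-16.5,10],
    [0,0,0,0,0.1,-18,10],
    [0,0,0,0,0.1,-19,10],
    [0,0,0,0,0.1,-19.3,10],
    [0,0,0,0,0.1,-19.3,10]
  ]
}}

```text
time_s: 34.6
ee_pos: [0.5152, 0.3155, -0.0085]
eef_rot: [1.957, 2.457, 0.001]
contact_force: [0.2, -0.7, -2.5]
opening: 0.364
```

Run:
```python
from h import *
st=readout.state(); print(st["time_s"],st["ee_pos"],st["contact_force"],st["opening"])
im=viewer.capture("scene")[:,:,::-1]; cv2.imwrite("pics/s14.png",cv2.resize(im[110:230,290:430],None,fx=5,fy=5,interpolation=cv2.INTER_CUBIC))
```

```text
34.6 [ 0.5152  0.3155 -0.0085] [ 0.169  -0.6805 -2.5281] 0.3643251492601193
```

View pics/s14.png

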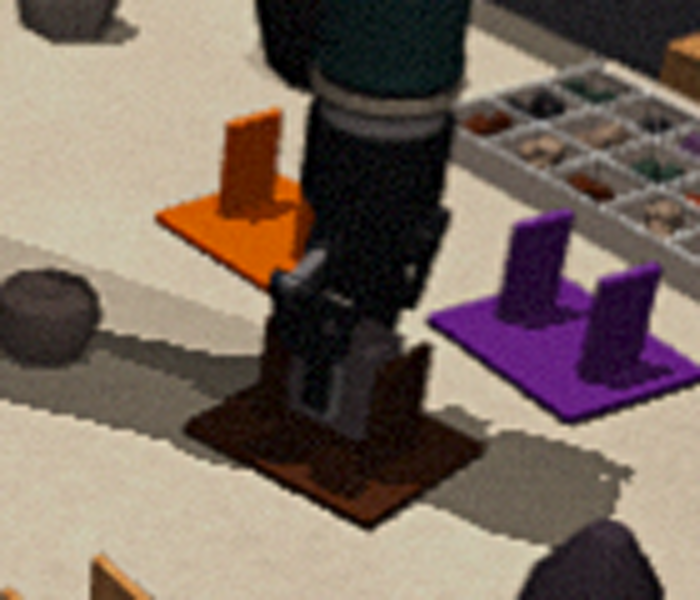

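The block is between the cheeks with the load unchanged at −2.5 N, so there is no contact yet. Lowering the last 11 mm slowly.

>>> {"api": "jog_arm", "payload": {
  "deltas": [
    [0,0,0,0,-0.1,-0.3,10],
    [0,0,0,0,-0.1,-0.6,10],
    [0,0,0,0,-0.1,-0.8,10],
    [0,0,0,0,-0.1,-1.0,10],
    [0,0,0,0,-0.1,-1.1,10],
    [0,0,0,0,-0.1,-1.1,10]
  ]
}}

```text
time_s: 35.4
ee_pos: [0.5149, 0.3143, -0.0195]
eef_rot: [-1.957, -2.457, 0.0]
contact_force: [-1.8, -0.8, 1.3]
opening: 0.365
```

Touched down: the load went from −2.5 to +1.3 N. Releasing and retreating.

>>> {"api": "jog_arm", "payload": {
  "deltas": [
    [0,0,0,0,0,0,40],
    [0,0,0,0,0,0,60],
    [0,0,0,0,0,0,100],
    [0,0,0,0,0,0,100],
    [0,0,0,0,0,0,100],
    [0,0,0,0,0,0,100]
  ]
}}

```text
time_s: 36.15
ee_pos: [0.515, 0.3143, -0.0197]
eef_rot: [-1.957, -2.457, -0.0]
contact_force: [-0.0, 0.5, 0.5]
opening: 1.001
```

>>> {"api": "jog_arm", "payload": {
  "deltas": [
    [0,0,0,0,0,1.5,100],
    [0,0,0,0,0,5,100],
    [0,0,0,0,0,9,100],
    [0,0,0,0,0,14,100],
    [0,0,0,0,0,18,100],
    [0,0,0,0,0,20,100],
    [0,0,0,0,0,20,100],
    [0,0,0,0,0,20,100]
  ]
}}

```text
time_s: 37.15
ee_pos: [0.5144, 0.3139, 0.1797]
eef_rot: [-1.957, -2.457, 0.002]
contact_force: [-0.3, 0.3, -0.7]
opening: 0.998
```

Run:
```python
from h import *
st,im,C=wsnap("w15"); print(st["time_s"],st["ee_pos"],st["contact_force"],st["opening"],abs(st["qd"]).max())
d=np.array([.5153,.314,.2238]); q0=np.array([.5153,.314,.2238])
b=cv2.imread("pics/w15.png")
for bx,z in [(x,0) for x in M["display"]]+[(M["block_c"][0],.036)]: cv2.polylines(b,[cv2.convexHull((proj(wpts(bx,d,z),C)*1.4).astype(np.int32))],True,(0,255,0),1)
cv2.imwrite("pics/w15.png",b)
def rel(q):
    c,s=np.cos(d[2]),np.sin(d[2]); v=q[:2]-d[:2]; return np.array([c*v[0]+s*v[1],-s*v[0]+c*v[1],q[2]-d[2]])
for cam in("wrist","top"):
    if cam=="top": viewer.capture("top"); C=cal("top")
    for s,m in masks(cam,"block_c",3):
        q,v=fit("block_c",[(m,C)],q0,.036); print(cam,s,m.sum(),rel(q),v)
levpic("lev15")
im=viewer.capture("scene")[:,:,::-1]; cv2.imwrite("pics/s15.png",cv2.resize(im[110:330,50:430],None,fx=2.1,fy=2.1,interpolation=cv2.INTER_CUBIC))
```

```text
37.15 [0.5144 0.3139 0.1797] [-0.2813  0.3329 -0.6613] 0.998475445927691 0.017124689515452086
wrist 0.56 1871 [ 0.0003 -0.      0.0002] 0.9002692514808831
top 0.88 386 [0. 0. 0.] 0.834610630407911
```

View pics/w15.png

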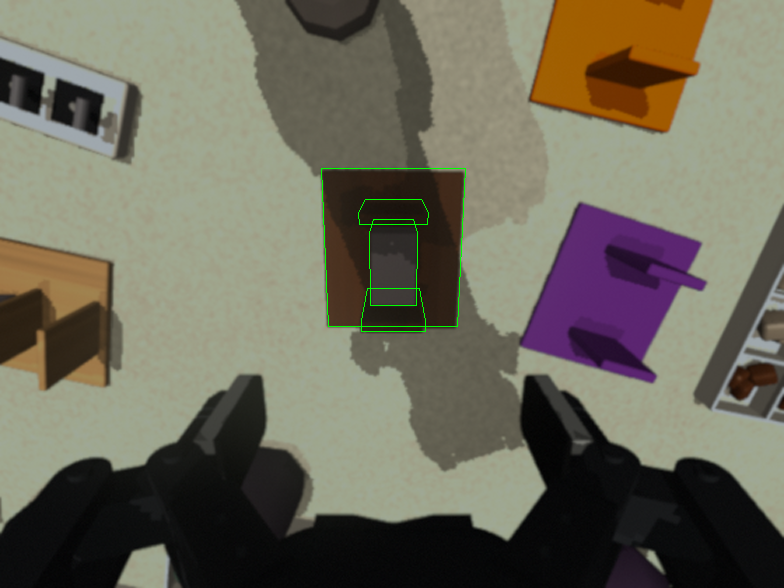

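View pics/s15.png

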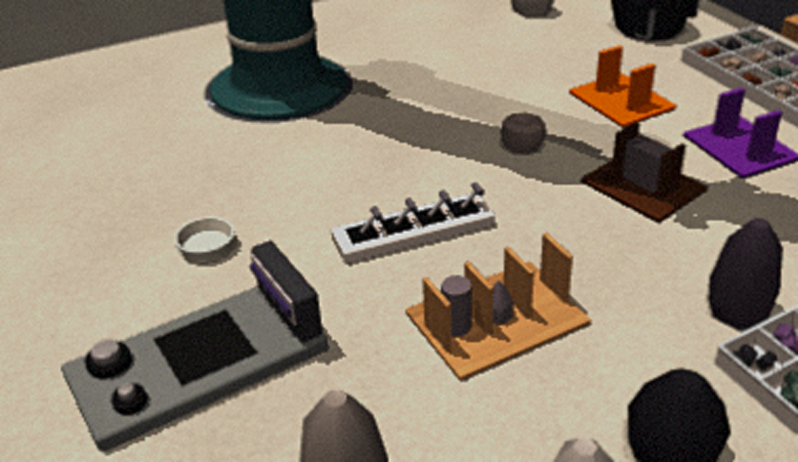

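View pics/lev15.png

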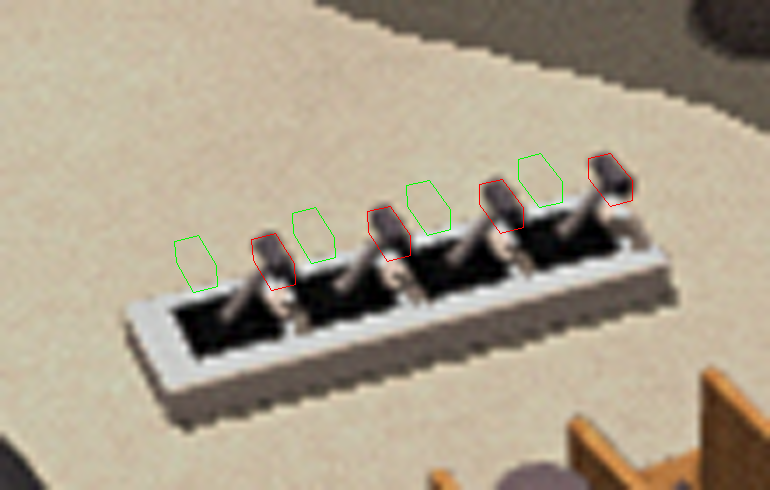

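The block stands centred between the dark wood cheeks at wrist (393,270), fitting within 1 mm. The levers are off, both buttons are up and the gripper is clear. Handing in.

```bash
python3 -c "
from bench import ctrl
print(ctrl.finish_job())"
```

```text
the job is handed in; nothing more can be done
None
```

I did all the steps in the order asked and handed the job in at about 37 s of the 72 s allowed. No verdict is reported.

1. **Pad:** I took the block from the rack's +y slot by its ends and stood it on the middle of the pad, about 1 mm off, then let go.
2. **Levers:** I swept all four levers off with the closed fingertips.
3. **Button:** I pressed the large button down to its firm stop (16 N, tip at 35.5 mm), held it about 0.4 s and let it come up.
4. **Display stand:** I gripped the block across its 32 mm, set it down gently between the cheeks of the dark wood stand, released it and backed off.

**Last checks:**
- The block fits within about 1 mm of the middle of the stand in the wrist view. The top view agrees, but its match is looser (0.83 against 0.90).
- All four lever bars lie on the predicted "off" outlines, at about 1.2 rad.
- In the pictures both buttons are up, and the other stones, the geode and the dish look unmoved.
- The gripper is clear of everything.

**What disagreed:** The first lever sweep moved nothing. The real shut fingertips end about 35.5 mm behind the reported TCP, not at it. The cameras showed this and a light touch on bare table confirmed it. Because of that offset, the first grasp held the block only by its top few millimetres, though it did not slip. Every move after that used the corrected offset.

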